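Make up two labelling kits on their shadow boards

ROBOT

A 7-joint arm with a two-finger parallel gripper is mounted at the origin on a cart in front of the work surface, level with it; the furniture and walls round the work are solid. World frame = base frame: x ahead of the robot, y to its left, z up, the work surface at z = 0. Lengths are in mm, angles in degrees, forces in N, time in s.
With the tool pointing down it reaches from about 350 to 900 mm from the base axis. Payload 7.2 kg.
Tool frame: the origin (TCP) lies between the finger pads; the fingertips stand 22 mm ahead of it and the grasp point (between the pads) lies 3 mm ahead of it; z points along the fingers, y is the direction in which the jaws open and shut (so a half turn about z gives the same grasp; the last joint's range is limited). The gripper opens to 88 mm and grips with 3 to 60 N. Pads are 20 mm wide; open, the fingers measure 115 mm over their backs; the gripper's body (75 mm by 178 mm) begins 61 mm behind the grasp point.
Start: joints at [-70.428, 23.554, -0.728, 91.456, 0.321, 64.991, -4.71], TCP at [249.026, 573.25, 219.553] pointing down, gripper open.
Joint ranges: [-169.25, 169.25], [-16.82, 113.86], [-84.01, 82.57], [7.8, 145.47], [-59.2, 239.2], [7.22, 106.19], [-163.78, 163.78]. Speed limits (degrees/s): [136.94, 136.94, 172.46, 172.46, 180, 180, 180].

INTERFACE

Orientations are given as a 3x3 rotation matrix whose columns are the frame's x, y, z axes.
In Python, from station import sense, grab_frame, camera_info, close_job gives the robot as it stands. The module is installed in compiled form; this text tells all that it offers.
- The arm moves only by the shell command python3 -m jog 'ROWS' [FORCE]. ROWS is JSON, a list of rows, each an object with "hand": the closure, from 0 (fully open) to 1 (shut); "offset": the shift along the tool's x, y, z in mm, a list of three; "twist": the turn about the tool's z in rad. A call has 1 to 12 rows; each row is the pose to reach, as a shift and turn from the pose measured when the call began, along the tool's axes at that moment; what a row does not reach only later rows make up. A row lasts 1/10 s, in which the tool goes at most 50 mm and 8.59 degrees, less where a joint would pass 70% of its speed; a pose out of reach is approached as far as the arm can. A call with a gripper value outside its range is refused whole. The fingers move at their own pace and stop on an object; FORCE is the grip in N (left out, the last holds). Time passes only in rows, so rows that repeat a pose let the fingers close. It gives the time, the measured TCP pose, the force and the opening at its end, in the units of the state.
- sense(): the state, without advancing time (a new reading comes with each control period).
- grab_frame(name): name is "scene" or "top" or "wrist"; returns (picture, depth): 480x640x3 uint8, red, green, blue; 480x640 float32, mm along the optical axis (not along the pixel's ray), 0 where there is no reading.
- camera_info(name): a dict with "mtx" (3x3 intrinsics, pixels), "D" ([k1, k2, p1, p2, k3] as OpenCV has them; the pictures are not rectified), "T" (4x4, takes a point from camera to world coordinates). Camera axes: x right, y down, z forward; pixel columns grow to the right and rows downward; lengths in mm; the calibration is good to about 2 mm. A picture is of the moment at which its call begins: read the wrist's pose just before it. camera_info takes no time and is no camera call; for the wrist camera it gives the pose at the moment of the call.
- close_job(): hands the job in, once; it reports no verdict.
The state is a dict: "time": time; "joint_pos": joint angles; "qvel": joint speeds; "effort": joint torques, N m; "tcp_pos": TCP position; "tcp_rot": TCP orientation; "force": force on the tool from outside, world axes, zero at the start; "wrist_torque": the same for the moment, N m; "width": finger opening in mm.
Only numpy, scipy, OpenCV 4.12 (cv2) and the standard library are available. Lean on these libraries where they do the work, as an engineer would, in place of code of your own. Each camera call takes 0.05 s, during which the arm holds its last target.

TASK

Make up the two labelling kits on their grey boards: using the loose stock straight ahead, the board with two outlines gets the large label roll on its disc and the thin ball pen on its bar; the board with three outlines gets the small label roll on its disc, the clip of shelf tags on its rectangle and the thick marker on its bar. Set each thing squarely on its own outline, rolls standing flat, clip flat and right way up, pens and clip lined up with their outlines (either way round), and leave the roll of packing tape where it stands.

Things in the scene. Friction and masses are not known exactly. Their poses are not given: they have to be found in the camera images.
- large_roll: The larger, white roll of labels, a round solid disc 70 mm in diameter and 40 mm high standing on its flat end, 0.09 kg. Origin: centre of its underside, z up. Grasp across the diameter. It is the one lying loose within reach ahead of the robot; a look-alike that stands far to the right by the scale belongs to the counter and is not to be used.
- small_roll: The smaller, yellow roll of labels, round, 50 mm in diameter and 30 mm high standing on its flat end, 0.05 kg. Origin: centre of its underside, z up. Grasp across the diameter. It is the one lying loose within reach ahead of the robot; a look-alike that stands far to the right by the scale belongs to the counter and is not to be used.
- tag_clip: Flat wad of paper shelf tags held in a black bulldog clip, 45 (x) by 72 (y) mm, 10 mm thick (13 at the clip), lying flat. Origin: centre of its underside, y the long way, z up. The firm wad to grasp is 40 mm across x and reaches from y -34 to y +30 mm. It lies among the loose stock ahead of the robot (a similar one far right is not to be used).
- marker: Thick felt marker, white with a red cap, 135 mm long (y), 17 mm wide and 16 mm high, lying on the table, 20 g. Origin: underside of its middle, y along the marker. It lies among the loose stock ahead of the robot (a red one far right is not to be used).
- ball_pen: Thin white ball pen, 145 mm long (y), 11 mm wide and 9 mm high, lying on the table, 15 g. Origin: underside of its middle, y along the pen.
- board_two: Flat grey plastic kit board with TWO flush dark outlines, 150 (its x) by 200 (its y) by 6 mm thick, fixed to the table; its place and yaw vary. Origin: centre of its underside, z up; the top face is 6 mm above it. Outlines: a disc of 76 mm diameter centred at x -30, y 0 mm, and a thin bar 18 by 155 mm (long way along y) centred at x +48, y 0 mm.
- board_three: Flat grey plastic kit board with THREE flush dark outlines, the same slab of 150 (its x) by 200 (its y) by 6 mm, fixed to the table; its place and yaw vary. Origin: centre of its underside, z up; top face 6 mm above it. Outlines: a disc of 56 mm diameter at x -30, y +55 mm; a rectangle 50 by 78 mm (long way along y) at x -30, y -50 mm; a bar 24 by 145 mm (long way along y) at x +48, y 0 mm.
- tape: Bystander: wide roll of tan packing tape standing on its end, 93 mm in diameter, 48 mm high, among the stock; origin: centre of its underside. Not part of any kit, must not be shifted.
There are look-alikes about, which are no part of the job. Of the things that look like the tag_clip, take the one that is farthest to the robot's left at the start.

How it is judged:
By the outcome, as a careful person would: the job done as asked, in the order asked, and still so for the second after the job is handed in, with the robot touching nothing.
It also fails if it takes over 125 s, if anything falls off the work surface, if the arm or the gripper's body presses on something with over 40 N, if the wrist force passes 120 N, or if a joint passes its speed limit or range.

## Working session

There is one attempt and no reset: what is moved stays moved. The work goes in short steps, Python scripts to look and compute and a shell command to move; the robot and the scene stay as the last step left them, time stands still between calls to the robot, and variables do not carry over. Pictures are saved under pics/ and viewed, and the job is handed in when it is done.

```bash
mkdir -p pics; python3 - <<'E'
from station import *
import cv2,numpy as np
s=sense();print(s)
for n in("scene","top","wrist"):
    i=camera_info(n);print(n,np.round(i["mtx"],1).tolist(),i["D"],np.round(i["T"],3).tolist())
    p,d=grab_frame(n);cv2.imwrite(f"pics/{n}0.png",p[...,::-1]);np.savez(f"pics/{n}0.npz",p=p,d=d,T=i["T"])
E
```

```text
{'time': 0.0, 'joint_pos': array([-70.42663639,  23.60006787,  -0.73046515,  91.50177028,
         0.32070898,  64.99054307,  -4.71148851]), 'qvel': array([-0.05562505,  0.03612563,  0.14749161, -0.00700662,  0.02596459,
       -0.09571964,  0.07845435]), 'effort': array([ 3.90671858e-05, -5.87941253e+01,  6.41892739e-01, -2.91087806e+01,
       -5.37896901e-02,  1.80296449e-02,  1.96408128e-04]), 'tcp_pos': array([248.84714245, 572.78379478, 218.72461083]), 'tcp_rot': array([[-9.17203202e-01,  3.98419371e-01, -5.40427630e-04],
       [ 3.98419726e-01,  9.17202010e-01, -1.48132809e-03],
       [-9.45084963e-05, -1.57399590e-03, -9.99998757e-01]]), 'force': array([ 0.32758501, -0.23153949,  0.26955511]), 'wrist_torque': array([-0.05834407, -0.01821869, -0.01782352]), 'width': 87.48939305481802}
scene [[437.1, 0.0, 321.8], [0.0, 437.1, 238.4], [0.0, 0.0, 1.0]] [0.02585973 0.         0.         0.         0.        ] [[-0.763, -0.472, 0.442, 200.298], [-0.646, 0.541, -0.538, 483.471], [0.015, -0.696, -0.717, 654.669], [0.0, 0.0, 0.0, 1.0]]
top [[471.8, 0.0, 319.1], [0.0, 471.8, 239.3], [0.0, 0.0, 1.0]] [-0.04328327  0.          0.          0.          0.        ] [[0.175, -0.964, 0.201, 397.509], [-0.985, -0.171, 0.035, 20.147], [0.001, -0.204, -0.979, 858.517], [0.0, 0.0, 0.0, 1.0]]
wrist [[339.4, 0.0, 321.4], [0.0, 339.4, 238.0], [0.0, 0.0, 1.0]] [0.01034297 0.         0.         0.         0.        ] [[0.399, 0.879, 0.262, 177.471], [0.917, -0.382, -0.116, 605.1], [-0.002, 0.287, -0.958, 383.77], [0.0, 0.0, 0.0, 1.0]]
```

View pics/scene0.png

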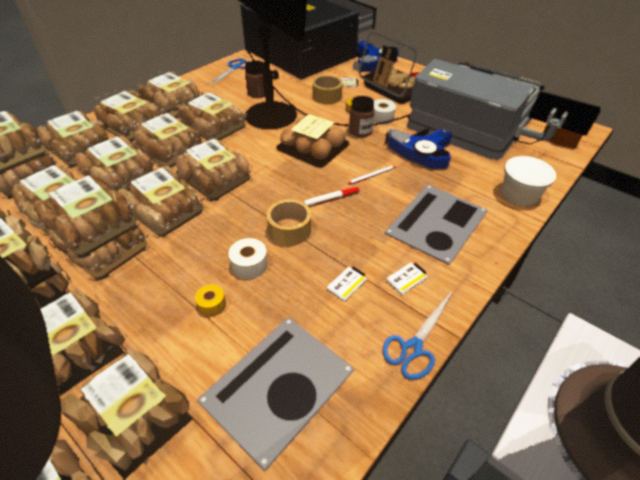

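View pics/top0.png

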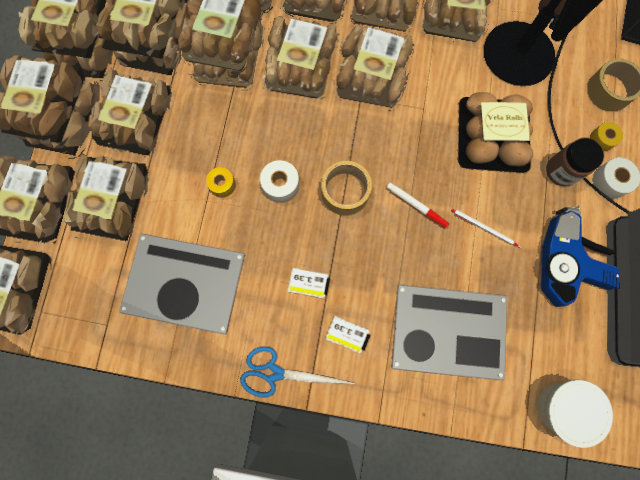

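View pics/wrist0.png

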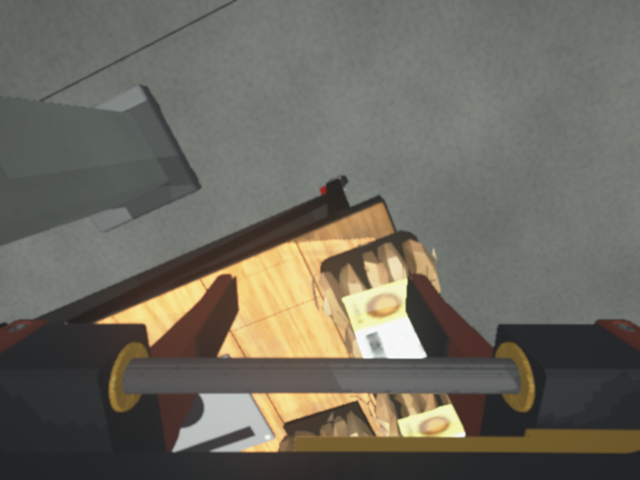

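The top view shows board_two near (182,283) and board_three near (450,331). The loose small roll is at (220,181), the large roll at (279,180), the tape at (346,187), the marker at (417,205) and the ball pen at (486,228). The tag clips are at (308,282), which is further left, and (348,333). The look-alikes sit far right: rolls at (607,135) and (620,178), and a tape at (617,85).

Next I measure and make an enlarged crop.

```bash
cat > h.py <<'E'
import cv2,numpy as np
from station import *
def ray(name,uv,z,T=None):
    i=camera_info(name);T=i["T"] if T is None else T
    uv=np.asarray(uv,float).reshape(-1,1,2)
    n=cv2.undistortPoints(uv,i["mtx"],i["D"]).reshape(-1,2)
    d=np.c_[n,np.ones(len(n))]@T[:3,:3].T;o=T[:3,3]
    return o+d*((z-o[2])/d[:,2])[:,None]
def comps(mask,amin=30):
    c,_=cv2.findContours(mask.astype(np.uint8),cv2.RETR_EXTERNAL,cv2.CHAIN_APPROX_NONE)
    return [k for k in c if cv2.contourArea(k)>=amin]
def rect(name,c,z,T=None):
    w=ray(name,c.reshape(-1,2),z,T)[:,:2]
    (cx,cy),(a,b),an=cv2.minAreaRect(w.astype(np.float32))
    if a<b: a,b,an=b,a,an+90   # an=direction of long side
    m=cv2.moments(w.astype(np.float32).reshape(-1,1,2))
    g=(m["m10"]/m["m00"],m["m01"]/m["m00"])
    return np.round([cx,cy,a,b,(an+90)%180-90,*g],1)
E
python3 - <<'E'
from h import *
for n in("top","scene"):
    f=np.load(f"pics/{n}0.npz");p,d=f["p"],f["d"]
    hsv=cv2.cvtColor(p,cv2.COLOR_RGB2HSV);H,S,V=cv2.split(hsv)
    print(n)
    for nm,m,z,a in [("grey",(S<45)&(V>90)&(V<185),6,1500),("dark",(V<75)&(S<90),6,300),("yellow",(H>22)&(H<32)&(S>190)&(V>130),30,60),("white",(V>190)&(S<60),20,40),("red",((H<6)|(H>174))&(S>150)&(V>110),10,15)]:
        for c in comps(m,a):
            r=rect(n,c,z);u=c.reshape(-1,2).mean(0).round()
            if 250<r[0]<950 and abs(r[1])<500: print(nm,u,r,cv2.contourArea(c))
p=np.load("pics/top0.npz")["p"]
cv2.imwrite("pics/crop1.png",cv2.resize(p[140:400,100:540],None,fx=1.8,fy=1.8,interpolation=cv2.INTER_CUBIC)[...,::-1])
E
```

```text
top
grey [450. 332.] [ 448.1 -209.   199.   148.3  -86.   448.1 -209. ] 9121.0
grey [182. 283.] [450.  281.8 198.5 148.4  89.1 450.  281.7] 8601.0
dark [477. 351.] [ 422.4 -261.8   76.4   47.4  -86.5  422.4 -262.3] 1080.0
dark [452. 305.] [ 496.2 -206.8  141.8   21.3  -86.3  496.2 -207.2] 829.0
dark [178. 299.] [420.3 283.   71.   71.   12.9 420.4 282.8] 1237.5
dark [563. 273.] [ 582.7 -402.6   90.7   58.4    3.8  564.9 -403. ] 342.5
dark [188. 257.] [498.5 281.9 152.5  16.2  89.1 498.4 282.8] 616.0
dark [584. 155.] [ 828.3 -429.2   74.2   64.7  -39.8  828.6 -429.9] 899.0
dark [480. 147.] [ 839.8 -248.8  149.6  136.3    6.2  809.9 -219.3] 890.0
dark [139.  56.] [885.1 480.5 157.8  58.4  87.9 883.  479.3] 723.5
yellow [344. 342.] [396.6 -24.2  58.5   5.5  77.7 396.7 -24.4] 74.0
yellow [306. 291.] [473.1  55.2  58.9   5.1  89.5 473.1  55.4] 62.5
yellow [219. 180.] [645.6 250.   47.1  46.4  12.3 645.7 250.4] 487.0
yellow [610. 133.] [ 870.4 -464.4   48.4   45.3  -37.7  869.7 -464.5] 421.0
white [581. 413.] [ 348.  -446.7  110.2  109.4  -39.9  347.8 -446.8] 3227.0
white [318. 378.] [328.
[... 1402 characters left out ...]
e [433. 318.] [324.2  23.4 104.5  13.4 -86.4 323.2  35.5] 258.5
white [ 60. 312.] [817.3 433.9  59.1  55.7  84.8 816.1 431.7] 827.0
white [344. 285.] [483.8  64.1  67.4  42.3 -89.9 489.1  65.1] 439.5
white [404. 280.] [406.6 -19.5  67.5  44.   78.  412.3 -19.4] 434.0
white [247. 252.] [678.1 130.7  71.   68.9  41.1 678.  130.8] 758.5
white [323. 197.] [671.4 -92.7  87.3  15.5  64.2 671.3 -92.8] 136.5
white [372. 174.] [ 640.3 -233.5  111.5    9.    70.1  640.6 -232.6] 71.0
white [530. 171.] [ 363.2 -494.1  114.   113.1   83.8  362.6 -494. ] 1059.0
white [426. 146.] [ 603.6 -417.3   50.7   48.1  -58.2  604.  -417.7] 167.0
red [350. 191.] [ 647.4 -159.8   43.2   17.7   65.5  647.4 -159.4] 67.5
```

View pics/crop1.png

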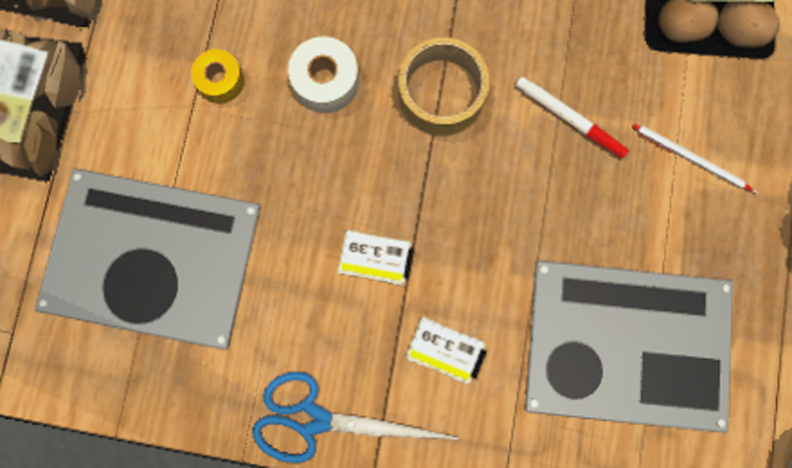

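The two candidate tag clips are at top pixels (308,282), at y≈+57, and (348,333), at y≈−28. The crop shows the same kind of clip at (375,257) and (447,350). The one at (308,282) is farthest to the robot's left, so that is the one to take. For the rolls, the loose ones ahead are at (220,181) and (279,180). The pair by the scale, at y≈−465 and −497, is left alone.

Next I check the clearance around the pens from depth.

```bash
python3 - <<'E'
from h import *
f=np.load("pics/top0.npz");d=f["d"];i=camera_info("top")
v,u=np.mgrid[:480,:640];uv=np.c_[u.ravel(),v.ravel()].astype(float)
n=cv2.undistortPoints(uv.reshape(-1,1,2),i["mtx"],i["D"]).reshape(-1,2)
P=(np.c_[n,np.ones(len(n))]*d.reshape(-1,1))@i["T"][:3,:3].T+i["T"][:3,3]
P=P.reshape(480,640,3)
np.save("pics/P.npy",P)
for nm,(u0,u1,v0,v1) in dict(eggs=(455,535,90,180),tape=(318,375,158,215),lr=(258,300,158,203),sr=(205,236,165,197),breadL=(70,145,150,240),clip=(285,330,262,300),marker=(385,450,180,230),pen=(450,520,206,250)).items():
    q=P[v0:v1,u0:u1].reshape(-1,3);q=q[q[:,2]>(7 if nm in("clip","marker","pen") else 15)]
    if nm in("clip","marker","pen"): q=q
    print(nm,len(q),q.min(0).round(),q.max(0).round(),np.median(q,0).round(1))
for z0 in(60,80,120):
    q=P[(P[...,2]>z0)&(P[...,0]>250)&(P[...,0]<900)&(abs(P[...,1])<480)];
    print(z0,np.unique(np.floor(q[:,:2]/60)*60,axis=0).astype(int).tolist())
E
```

```text
eggs 4118 [ 398. -317.   15.] [910.  20. 859.] [ 826.5 -242.    50.5]
tape 1070 [398. -27.  15.] [718.  63. 859.] [675.   18.2  45.6]
lr 1148 [398.  20.  15.] [700. 175. 859.] [661.4 139.1  39.5]
sr 574 [398.  20.  15.] [671. 275. 859.] [644.4 248.8  29.4]
breadL 4608 [398.  20.  15.] [682. 526. 859.] [576.4 438.2  55.9]
clip 866 [398.  18.   7.] [512.  89. 859.] [489.3  53.5   9.5]
marker 564 [ 398. -180.    7.] [701.  20. 859.] [ 666.4 -117.2   13.8]
pen 209 [ 398. -313.    7.] [673.  20. 859.] [ 649.1 -241.9    8.5]
60 [[240, -480], [240, -420], [300, -480], [300, -420], [360, -480], [360, -420], [360, 0], [480, 360], [480, 420], [540, 360], [540, 420], [600, 360], [600, 420], [660, -480], [660, 360], [660, 420], [720, -420], [720, -360], [720, 360], [720, 420], [780, -420], [780, -360], [780, -300], [780, -240], [780, 240], [780, 300], [780, 360], [780, 420], [840, -300], [840, -240], [840, -60], [840, 0], [840, 60], [840, 120], [840, 180], [840, 240], [840, 300], [840, 360], [840, 420]]
80 [[360, 0], [660, -480], [720, -420], [780, -420], [780, -360], [780, 240], [780, 300], [780, 360], [840, -300], [840, -240], [840, 180], [840, 240], [840, 300], [840, 360], [840, 420]]
120 [[360, 0], [840, -300], [840, -240], [840, 240], [840, 300], [840, 360], [840, 420]]
```

Heights agree with the sizes given: clip 9.5, marker 14, large roll 39.5, small roll 29.4. The eggs start at x≈780, clear of the pen. I move over the large roll with the jaws along world x.

```bash
python3 -m jog '[{"hand":0,"offset":[-46,-19,0],"twist":0.1},{"hand":0,"offset":[-92,-38,0],"twist":0.2},{"hand":0,"offset":[-138,-57,0],"twist":0.3},{"hand":0,"offset":[-184,-76,0],"twist":0.4},{"hand":0,"offset":[-230,-95,0],"twist":0.5},{"hand":0,"offset":[-276,-114,0],"twist":0.6},{"hand":0,"offset":[-322,-133,0],"twist":0.7},{"hand":0,"offset":[-368,-152,0],"twist":0.8},{"hand":0,"offset":[-414,-171,0],"twist":0.9},{"hand":0,"offset":[-460,-190,0],"twist":1.0},{"hand":0,"offset":[-506,-209,0],"twist":1.1},{"hand":0,"offset":[-552,-226,0],"twist":1.16}]' 20
```

```text
time: 1.35
tcp_pos: [666.1, 144.0, 219.1]
tcp_rot: [[0.003, 1.0, -0.001], [1.0, -0.003, -0.001], [-0.001, -0.001, -1.0]]
force: [-0.8, 0.4, 0.6]
width: 87.7
```

```bash
cat >> h.py <<'E'
def snap(name,tag):
    T=camera_info(name)["T"].copy();p,d=grab_frame(name)
    cv2.imwrite(f"pics/{tag}.png",p[...,::-1]);np.savez(f"pics/{tag}.npz",p=p,d=d,T=T);return p,d,T
E
python3 - <<'E'
from h import *
p,d,T=snap("wrist","w1")
s=sense();print(s["tcp_pos"].round(1))
H,S,V=cv2.split(cv2.cvtColor(p,cv2.COLOR_RGB2HSV))
for nm,m,z in(("white",(V>150)&(S<60),40),("yel",(H>20)&(H<33)&(S>150),30)):
  for c in comps(m,800):
    print(nm,c.reshape(-1,2).mean(0).round(),rect("wrist",c,z,T))
E
```

```text
[670.9 135.  218.8]
white [176. 276.] [505.9  72.3  62.4  42.3  88.5 510.3  73. ]
white [320. 217.] [ 6.649e+02  1.425e+02  6.980e+01  6.920e+01 -2.000e-01  6.651e+02
  1.425e+02]
white [613. 219.] [971.7 139.7  80.   58.1  83.8 968.7 137.1]
white [124.  46.] [485.8 298.3  62.5  36.9 -89.5 490.  296.2]
white [168.  43.] [529.8 302.8  67.8  13.6  89.  529.7 302.1]
yel [562. 442.] [ 9.736e+02 -1.620e+02  2.211e+02  3.490e+01 -3.000e-01  9.745e+02
 -1.635e+02]
yel [300. 105.] [646.3 251.8  48.7  48.7 -10.1 646.4 251.7]
```

View pics/w1.png

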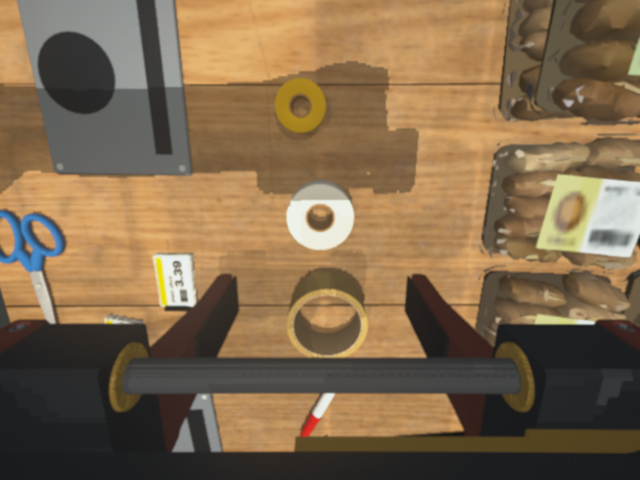

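The wrist view shows the large roll at (320,217), the small roll at (300,105), the tape at (328,315), the clip at (176,280) and board_two at top left. The arm was still settling, so I look once more.

```bash
python3 - <<'E'
from h import *
s=sense();print(s["tcp_pos"].round(1),s["qvel"].round(1))
p,d,T=snap("wrist","w2")
s=sense();print(s["tcp_pos"].round(1),s["tcp_rot"].round(3).tolist())
H,S,V=cv2.split(cv2.cvtColor(p,cv2.COLOR_RGB2HSV))
for nm,m,z in(("white",(V>130)&(S<60),40),("yel",(H>20)&(H<33)&(S>150),30)):
  for c in comps(m,1200):
    print(nm,c.reshape(-1,2).mean(0).round(),rect("wrist",c,z,T))
E
```

```text
[670.9 135.  218.8] [-1.8 -3.2  0.1  5.9  3.6 -1.3 -1.4]
[668.7 137.3 218.6] [[0.01, 1.0, 0.001], [1.0, -0.01, -0.006], [-0.006, 0.001, -1.0]]
white [170. 269.] [506.9  71.4  62.7  42.7  89.7 510.9  72.4]
white [314. 207.] [665.6 142.8  70.5  68.8  69.8 665.2 142.8]
white [611. 206.] [971.5 140.4  79.9  58.2  83.7 969.2 138.3]
white [160.  40.] [530.2 295.6  63.9  15.1  89.1 530.2 295.6]
white [71. 35.] [454.5 295.4 101.9  65.5  -0.6 464.9 304. ]
yel [293.  94.] [646.4 251.4  49.   48.8 -11.  646.5 251.5]
```

```bash
python3 -m jog '[{"hand":0,"offset":[5,-3,35],"twist":0},{"hand":0,"offset":[5,-3,70],"twist":0},{"hand":0,"offset":[5,-3,100],"twist":0},{"hand":0,"offset":[5,-3,125],"twist":0},{"hand":0,"offset":[5,-3,140],"twist":0},{"hand":0,"offset":[5,-3,140],"twist":0},{"hand":0,"offset":[5,-3,140],"twist":0}]' 20; python3 -c "
from station import *
print(sense()['tcp_pos'].round(1))"
```

```text
time: 2.15
tcp_pos: [666.4, 141.7, 79.3]
tcp_rot: [[0.01, 1.0, 0.002], [1.0, -0.01, -0.006], [-0.006, 0.002, -1.0]]
force: [0.5, -0.4, 0.1]
width: 88.2
[666.4 141.7  79.3]
```

```bash
python3 -m jog '[{"hand":0,"offset":[1,-1,20],"twist":0},{"hand":0,"offset":[1,-1,40],"twist":0},{"hand":0,"offset":[1,-1,53],"twist":0},{"hand":0,"offset":[1,-1,53],"twist":0},{"hand":0.3,"offset":[1,-1,53],"twist":0},{"hand":0.5,"offset":[1,-1,53],"twist":0},{"hand":0.5,"offset":[1,-1,53],"twist":0},{"hand":0.5,"offset":[1,-1,53],"twist":0},{"hand":0.5,"offset":[1,-1,53],"twist":0}]' 20
```

```text
time: 3.05
tcp_pos: [666.1, 142.5, 27.5]
tcp_rot: [[0.01, 1.0, 0.003], [1.0, -0.01, -0.005], [-0.005, 0.003, -1.0]]
force: [-0.6, -0.2, 6.4]
width: 69.5
```

```bash
python3 -m jog '[{"hand":0.5,"offset":[0,0,-25],"twist":0},{"hand":0.5,"offset":[0,0,-60],"twist":0},{"hand":0.5,"offset":[14,-25,-70],"twist":0},{"hand":0.5,"offset":[34,-60,-70],"twist":0},{"hand":0.5,"offset":[54,-97,-70],"twist":0},{"hand":0.5,"offset":[74,-133,-70],"twist":0},{"hand":0.5,"offset":[94,-170,-70],"twist":0},{"hand":0.5,"offset":[114,-205,-70],"twist":0},{"hand":0.5,"offset":[129,-232,-70],"twist":0},{"hand":0.5,"offset":[138,-247,-60],"twist":0},{"hand":0.5,"offset":[138,-247,-55],"twist":0},{"hand":0.5,"offset":[138,-247,-50],"twist":0}]' 20;  python3 - <<'E'
from h import *
p,d,T=snap("wrist","w3");s=sense();print(s["tcp_pos"].round(1),s["width"])
H,S,V=cv2.split(cv2.cvtColor(p,cv2.COLOR_RGB2HSV))
for c in comps((V<75)&(S<90),600): print(c.reshape(-1,2).mean(0).round(),rect("wrist",c,6,T))
E
```

```text
time: 4.25
tcp_pos: [421.2, 282.7, 75.4]
tcp_rot: [[0.01, 1.0, 0.004], [1.0, -0.01, -0.006], [-0.006, 0.004, -1.0]]
force: [0.6, -0.5, -1.3]
width: 69.6
[421.3 282.   74.7] 69.62116667818148
[319. 397.] [421.  161.1 577.8 200.1  -0.7 408.2 134.8]
[315. 219.] [417.8 303.8  75.   34.5   5.8 417.7 308.4]
[429. 220.] [497.9 296.2 124.9  19.4  87.9 498.4 301.6]
[476.  31.] [521.5 420.5  33.7  27.4  87.8 515.5 420.6]
```

View pics/w3.png

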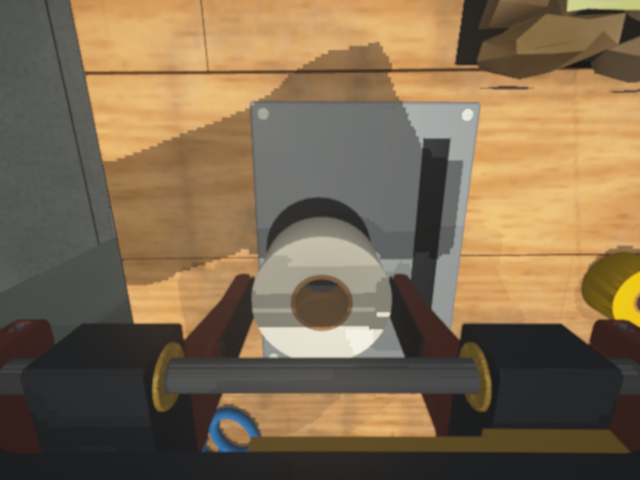

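The view shows the held roll centred at (322,303) over the disc, whose arc is visible up to (318,198).

```bash
python3 - <<'E'
from h import *
f=np.load("pics/w3.npz");p,T=f["p"],f["T"]
H,S,V=cv2.split(cv2.cvtColor(p,cv2.COLOR_RGB2HSV))
c=[k for k in comps((V<75)&(S<90),600) if abs(k.reshape(-1,2).mean(0)-[315,219]).max()<8][0].reshape(-1,2)
# outer arc: topmost pixel per column
P=[]
for u in range(c[:,0].min()+2,c[:,0].max()-1): P.append([u,c[c[:,0]==u,1].min()-0.5])
w=ray("wrist",P,6,T)[:,:2]
A=np.c_[2*w,np.ones(len(w))];x=np.linalg.lstsq(A,(w**2).sum(1),rcond=None)[0];print("fit",x[:2],np.sqrt(x[2]+x[:2]@x[:2]))
# fixed r=38
from scipy.optimize import least_squares
print(least_squares(lambda q:np.hypot(*(w-q).T)-38,x[:2]).x)
# bar columns edges
for v in(160,190,230,260):
    r=V[v,405:460];k=np.where(r<75)[0];print(v,ray("wrist",[[405+k.min()-.5,v],[405+k.max()+.5,v]],6,T)[:,:2].round(1).tolist())
k=np.where(V[110:200,435]<75)[0];print("bar end",ray("wrist",[[435,110+k.min()-.5]],6,T))
# board left/right/top edges on row 180
print(ray("wrist",[[250,102],[480,102]],6,T).round(1).tolist())
E
```

```text
fit [420.01082918 283.36775793] 37.83544403802011
[420.01379874 283.17519603]
160 [[490.3, 345.7], [507.8, 345.4]]
190 [[489.8, 325.4], [507.7, 325.2]]
230 [[489.0, 296.8], [507.6, 296.5]]
260 [[489.1, 273.8], [506.0, 273.6]]
bar end [[498.19184157 358.79350314   6.        ]]
[[377.6, 383.1, 6.0], [524.9, 381.5, 6.0]]
```

```bash
python3 -m jog '[{"hand":0.5,"offset":[1,-1,15],"twist":0},{"hand":0.5,"offset":[1,-1.2,30],"twist":0},{"hand":0.5,"offset":[1,-1.2,37],"twist":0},{"hand":0.5,"offset":[1,-1.2,41],"twist":0},{"hand":0.5,"offset":[1,-1.2,41],"twist":0},{"hand":0.5,"offset":[1,-1.2,41],"twist":0}]' 20
```

```text
time: 4.9
tcp_pos: [421.0, 282.6, 33.9]
tcp_rot: [[0.012, 1.0, 0.004], [1.0, -0.012, -0.007], [-0.007, 0.004, -1.0]]
force: [0.6, -0.9, -1.3]
width: 69.4
```

```bash
python3 -m jog '[{"hand":0.5,"offset":[0.3,-1.5,0.5],"twist":0},{"hand":0.5,"offset":[0.3,-1.5,1],"twist":0},{"hand":0.5,"offset":[0.3,-1.5,1],"twist":0},{"hand":0.2,"offset":[0.3,-1.5,1],"twist":0},{"hand":0.0,"offset":[0.3,-1.5,0],"twist":0},{"hand":0,"offset":[0.3,-1.5,0],"twist":0},{"hand":0,"offset":[0.3,-1.5,-20],"twist":0},{"hand":0,"offset":[0,-1,-45],"twist":0},{"hand":0,"offset":[0,-1,-80],"twist":0},{"hand":0,"offset":[0,-1,-110],"twist":0},{"hand":0,"offset":[0,-1,-120],"twist":0}]' 20
python3 - <<'E'
from h import *
p,d,T=snap("wrist","w4");s=sense();print(s["tcp_pos"].round(1),s["width"])
H,S,V=cv2.split(cv2.cvtColor(p,cv2.COLOR_RGB2HSV))
for c in comps((V>130)&(S<60),600): print(c.reshape(-1,2).mean(0).round(),rect("wrist",c,46,T))
for c in comps((V<75)&(S<90),600): print("dark",c.reshape(-1,2).mean(0).round(),rect("wrist",c,6,T))
E
```

```text
time: 6.0
tcp_pos: [420.8, 284.2, 156.8]
tcp_rot: [[0.012, 1.0, 0.007], [1.0, -0.012, -0.003], [-0.003, 0.007, -1.0]]
force: [0.1, 0.4, 0.0]
width: 87.5
[420.8 284.3 156.9] 87.98003202642313
[388. 414.] [486.5  93.7  53.4  28.8  89.3 486.4  93.7]
[338. 263.] [439.6 263.  117.7 109.8  -0.9 431.4 257.4]
[421. 185.] [503.3 314.6 135.8  33.4 -82.  501.6 314.4]
[590.  27.] [616.  432.9  58.5  36.1  -1.2 615.6 433.5]
dark [296. 383.] [424.8 131.7 777.  347.   -1.7 389.5  72.2]
dark [400. 216.] [498.  282.6 152.5  17.8  89.2 498.  285.1]
dark [435.  41.] [523.6 435.   61.4  29.8  89.  517.8 439.7]
```

View pics/w4.png

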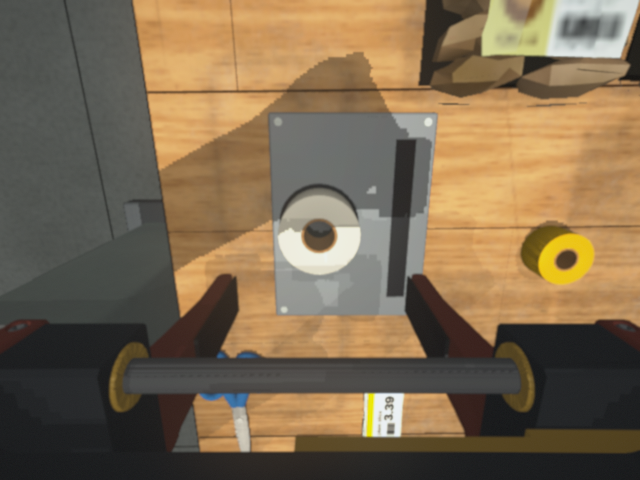

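The roll stands at (319,234), inside its disc, with the thin bar free at (400,216). I check the roll's centre numerically.

```bash
python3 - <<'E'
from h import *
f=np.load("pics/w4.npz");p,T=f["p"],f["T"]
H,S,V=cv2.split(cv2.cvtColor(p,cv2.COLOR_RGB2HSV))
for c in comps((H<25)&(S>90)&(V>30)&(V<200),100):
    m=c.reshape(-1,2).mean(0)
    if abs(m-[320,236]).max()<15: print(m,rect("wrist",c,46,T))
# top circle front arc: lowest bright pixel by column
P=[]
for u in range(285,352,3):
    col=V[236:285,u].astype(int);g=np.diff(cv2.GaussianBlur(V,(3,3),0)[236:290,u].astype(int));P.append([u,236+np.argmin(g)+.5])
w=ray("wrist",P,46,T)[:,:2]
from scipy.optimize import least_squares
r=least_squares(lambda q:np.hypot(*(w-q).T)-35,[420,283],loss="soft_l1");print(r.x,np.abs(r.fun).max())
print(ray("wrist",[[277,234],[360.5,234]],46,T).round(1).tolist())
p,d,T=snap("scene","s1")
E
```

```text
[318.77419355 235.33333333] [420.3 282.7  28.8  27.4  -0.9 420.2 282.8]
[420.153312   282.63659604] 0.5494517735497269
[[384.9, 284.7, 46.0], [455.5, 283.7, 46.0]]
```

The large roll is at (420.2, 282.7), within 1 mm of the disc centre. Now to the ball pen.

```bash
python3 -m jog '[{"hand":0,"offset":[-43,19,-20],"twist":0.03},{"hand":0,"offset":[-87,38,-40],"twist":0.06},{"hand":0,"offset":[-131,58,-40],"twist":0.09},{"hand":0,"offset":[-175,77,-40],"twist":0.12},{"hand":0,"offset":[-219,97,-40],"twist":0.15},{"hand":0,"offset":[-263,116,-40],"twist":0.18},{"hand":0,"offset":[-307,136,-40],"twist":0.21},{"hand":0,"offset":[-351,155,-40],"twist":0.24},{"hand":0,"offset":[-395,175,-40],"twist":0.27},{"hand":0,"offset":[-439,194,-40],"twist":0.30},{"hand":0,"offset":[-483,214,-40],"twist":0.33},{"hand":0,"offset":[-510,226,-40],"twist":0.33}]' 15
python3 -m jog '[{"hand":0,"offset":[0,0,0],"twist":0},{"hand":0,"offset":[0,0,0],"twist":0}]'
python3 - <<'E'
from h import *
p,d,T=snap("wrist","w5");s=sense();print(s["tcp_pos"].round(1),s["width"])
H,S,V=cv2.split(cv2.cvtColor(p,cv2.COLOR_RGB2HSV))
for c in comps((V>140)&(S<60),150): print(c.reshape(-1,2).mean(0).round(),rect("wrist",c,7,T))
for c in comps(((H<7)|(H>173))&(S>130)&(V>90),8): print("red",c.reshape(-1,2).mean(0).round(),rect("wrist",c,7,T))
E
```

```text
time: 7.3
tcp_pos: [639.3, -232.5, 196.0]
tcp_rot: [[0.339, 0.941, 0.003], [0.941, -0.339, -0.006], [-0.004, 0.005, -1.0]]
force: [-0.6, 0.2, -0.4]
width: 87.4
time: 7.5
tcp_pos: [638.1, -233.2, 193.3]
tcp_rot: [[0.341, 0.94, -0.001], [0.94, -0.341, -0.005], [-0.005, 0.001, -1.0]]
force: [-0.3, 0.6, -0.9]
width: 88.0
[ 638.5 -231.6  193.9] 87.52061317172057
[327. 352.] [ 588.1 -392.8   50.8   19.5  -20.   587.9 -394.3]
[396. 344.] [ 668.7 -409.8   65.5   39.7  -19.9  667.8 -411. ]
[336. 220.] [ 651.1 -247.9  120.7    8.3   70.6  650.9 -247. ]
[158. 237.] [ 450.2 -208.3  197.5  148.6  -86.2  444.6 -184. ]
[550. 163.] [ 872.4 -265.7   99.5   88.2  -80.3  872.5 -265.5]
[29. 93.] [417.9 -29.4  67.6  38.8  77.6 416.9 -29.6]
[313.  63.] [679.9 -96.9  90.5  14.7  63.8 679.4 -97.8]
red [336. 279.] [ 628.  -309.5    6.1    3.4   70.   628.2 -308.8]
red [337. 161.] [ 672.  -186.6    5.     3.    70.7  672.  -186.9]
red [306. 140.] [ 650.1 -159.3   45.8   15.    66.5  650.1 -157.8]
```

View pics/w5.png

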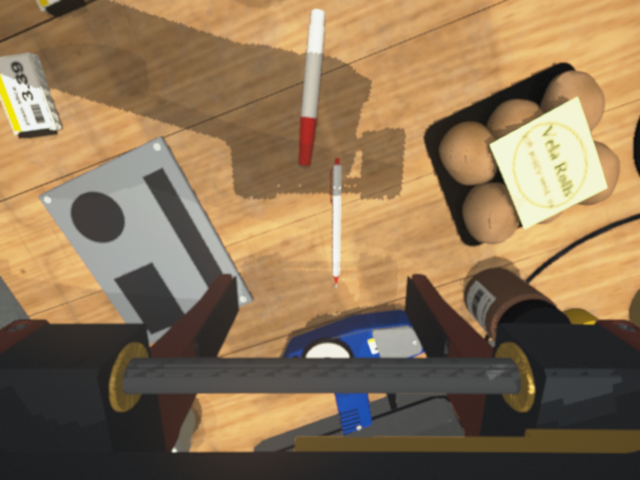

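The wrist view shows the ball pen at (336,220), thin and white, with red ends at (337,158) and (336,286). The thick marker is at (310,90), with its red cap at (306,140). Board_three is at (150,235).

```bash
python3 - <<'E'
from h import *
f=np.load("pics/w5.npz");p,T=f["p"],f["T"]
cv2.imwrite("pics/c5.png",cv2.resize(p[145:300,300:375],None,fx=4,fy=3.8,interpolation=cv2.INTER_NEAREST)[...,::-1])
print(ray("wrist",[[337,156],[336,288]],6,T).round(1).tolist())
H,S,V=cv2.split(cv2.cvtColor(p,cv2.COLOR_RGB2HSV))
for c in comps((V<80)&(S<90),100): print("dark",c.reshape(-1,2).mean(0).round(),rect("wrist",c,6,T))
E
```

```text
[[673.9, -182.7, 6.0], [625.0, -320.0, 6.0]]
dark [476. 303.] [ 769.6 -393.2   34.3    8.5   64.3  770.4 -391. ]
dark [334. 398.] [ 564.7 -436.5  868.4  315.2  -20.5  544.  -462.5]
dark [582. 243.] [ 889.2 -362.9  129.9   13.6   16.3  888.5 -361.4]
dark [ 97. 217.] [ 414.7 -156.1   52.4   52.2   20.1  414.8 -156. ]
dark [184. 226.] [ 496.1 -201.8  134.6   21.   -86.   495.6 -199.1]
dark [ 37. 133.] [404.  -61.6  36.    4.2 -12.1 402.6 -61.3]
dark [638. 146.] [ 956.8 -277.    49.7    3.8   85.4  957.1 -277.9]
dark [476. 142.] [ 807.3 -220.5  188.3  102.3   49.5  812.1 -217.6]
dark [60.  7.] [485.4  22.6  27.4   8.4   1.9 483.9  23.8]
```

View pics/c5.png

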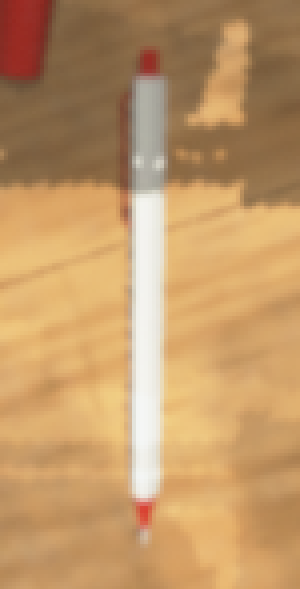

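```bash
python3 -m jog '[{"hand":0,"offset":[-8,8,35],"twist":0},{"hand":0,"offset":[-15,17,75],"twist":0},{"hand":0,"offset":[-15,17,110],"twist":0},{"hand":0.3,"offset":[-15,17,125],"twist":0},{"hand":0.5,"offset":[-15,17,130],"twist":0},{"hand":0.5,"offset":[-15,17,130],"twist":0},{"hand":0.5,"offset":[-15,17,130],"twist":0},{"hand":0.5,"offset":[-15,17,130],"twist":0}]' 15
```

```text
time: 8.35
tcp_pos: [650.4, -252.2, 66.0]
tcp_rot: [[0.339, 0.941, 0.003], [0.941, -0.339, -0.005], [-0.004, 0.004, -1.0]]
force: [0.6, 0.3, 0.5]
width: 51.1
```

```bash
python3 -m jog '[{"hand":0.5,"offset":[0,-1,20],"twist":0},{"hand":0.5,"offset":[0,-1,35],"twist":0},{"hand":0.5,"offset":[0,-1,42],"twist":0},{"hand":0.5,"offset":[0,-1,42],"twist":0},{"hand":0.7,"offset":[0,-1,42],"twist":0},{"hand":0.95,"offset":[0,-1,42],"twist":0},{"hand":1,"offset":[0,-1,42],"twist":0},{"hand":1,"offset":[0,-1,42],"twist":0},{"hand":1,"offset":[0,-1,42],"twist":0},{"hand":1,"offset":[0,-1,42],"twist":0}]' 15
```

```text
time: 9.35
tcp_pos: [649.7, -252.1, 24.1]
tcp_rot: [[0.339, 0.941, 0.003], [0.941, -0.339, -0.005], [-0.004, 0.004, -1.0]]
force: [-0.0, -0.1, -0.5]
width: 1.2
```

The width is 1.2 mm, so the pen is not held. I look again.

```bash
python3 -m jog '[{"hand":1,"offset":[0,0,-30],"twist":0},{"hand":1,"offset":[0,0,-70],"twist":0},{"hand":1,"offset":[0,0,-90],"twist":0},{"hand":0.5,"offset":[0,0,-100],"twist":0},{"hand":0.3,"offset":[0,0,-100],"twist":0}]' 15
python3 - <<'E'
from h import *
p,d,T=snap("wrist","w6");s=sense();print(s["tcp_pos"].round(1),s["width"])
H,S,V=cv2.split(cv2.cvtColor(p,cv2.COLOR_RGB2HSV))
for c in comps((V>140)&(S<60),150): print(c.reshape(-1,2).mean(0).round(),rect("wrist",c,7,T))
E
```

```text
time: 9.85
tcp_pos: [650.0, -251.8, 125.3]
tcp_rot: [[0.339, 0.941, 0.005], [0.941, -0.339, -0.006], [-0.003, 0.007, -1.0]]
force: [-0.9, -0.1, -0.4]
width: 12.8
[ 649.3 -251.3  123.8] 16.799127672160076
[539. 425.] [ 792.4 -528.3   76.1   62.8  -46.   791.2 -526.7]
[316. 406.] [ 582.7 -427.    40.    37.6  -20.2  582.6 -426.6]
[319. 223.] [ 650.  -248.2  121.2    7.8   70.3  650.2 -248.8]
[ 93. 246.] [ 449.7 -209.6  195.4  146.6  -85.9  471.4 -203.8]
[595. 150.] [ 879.1 -265.9   87.    67.   -83.2  876.7 -266.5]
[583. 151.] [ 878.9 -266.   103.2   91.6  -80.4  866.3 -260.6]
[285.  45.] [ 673.7 -109.3   62.5   14.7   63.9  673.8 -108.7]
```

View pics/w6.png

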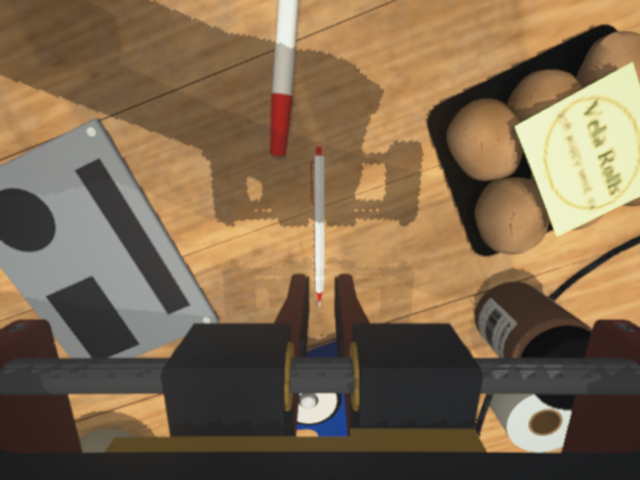

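The pen at (319,223) has not moved, so the fingers closed above it. I go lower, watching the force.

```bash
python3 -m jog '[{"hand":0.65,"offset":[0,0,35],"twist":0},{"hand":0.65,"offset":[0,0,70],"twist":0},{"hand":0.65,"offset":[0,0,90],"twist":0},{"hand":0.65,"offset":[0,0,100],"twist":0},{"hand":0.65,"offset":[0,0,100],"twist":0},{"hand":0.65,"offset":[0,0,101],"twist":0}]' 15
python3 -m jog '[{"hand":0.65,"offset":[0,0,1],"twist":0},{"hand":0.65,"offset":[0,0,2],"twist":0},{"hand":0.65,"offset":[0,0,2],"twist":0}]' 15
```

```text
time: 10.5
tcp_pos: [649.8, -252.2, 23.1]
tcp_rot: [[0.339, 0.941, 0.003], [0.941, -0.339, -0.005], [-0.004, 0.005, -1.0]]
force: [-0.1, -0.3, 0.6]
width: 30.8
time: 10.8
tcp_pos: [650.2, -252.3, 21.8]
tcp_rot: [[0.339, 0.941, 0.004], [0.941, -0.339, -0.005], [-0.004, 0.006, -1.0]]
force: [0.2, -0.1, 1.1]
width: 30.8
```

```bash
python3 - <<'E'
from h import *
p,d,T=snap("wrist","w7");s=sense();print(s["tcp_pos"].round(1),s["width"],s["force"].round(1))
p,d,T=snap("scene","s7")
cv2.imwrite("pics/s7c.png",cv2.resize(p[100:250,280:480],None,fx=4,fy=4,interpolation=cv2.INTER_CUBIC)[...,::-1])
E
```

```text
[ 650.1 -252.2   21.7] 30.885544245013286 [-0.1  0.5  0.3]
```

View pics/w7.png

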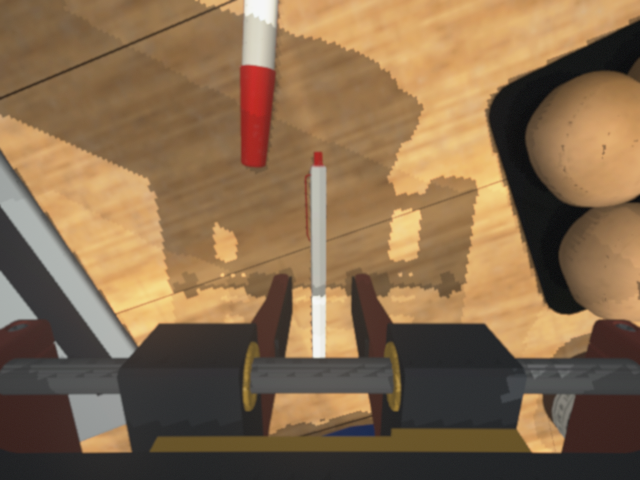

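View pics/s7c.png

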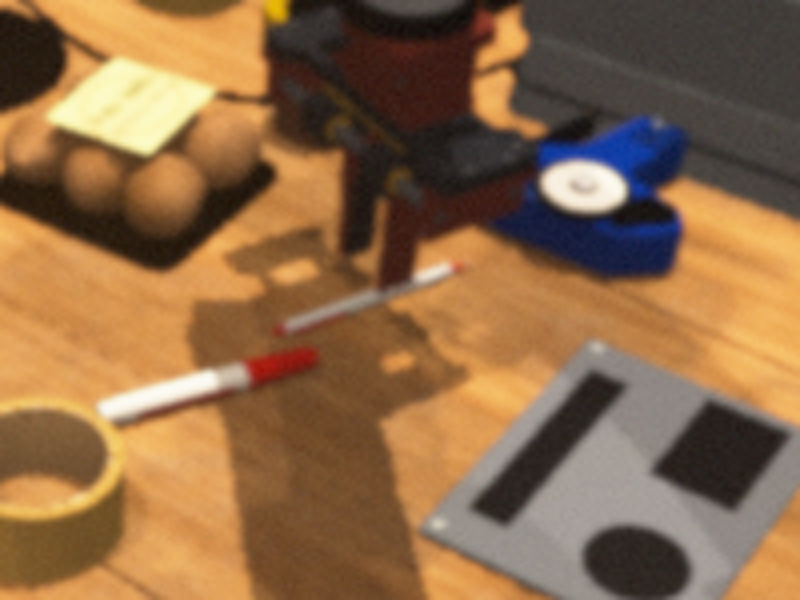

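```bash
python3 - <<'E'
from h import *
i=camera_info("scene");f=np.load("pics/s7.npz");d=f["d"];T=f["T"];p=f["p"]
for v in range(148,176,2):
    row=[]
    for u in (374,377,380,383):
        n=cv2.undistortPoints(np.array([[[u,v]]],float),i["mtx"],i["D"]).reshape(2)
        P=T[:3,:3]@(np.r_[n,1]*d[v,u])+T[:3,3];row.append(P.round(0).astype(int).tolist())
    print(v,row)
E
```

```text
148 [[628, -210, 109], [620, -209, 113], [613, -210, 116], [604, -207, 122]]
150 [[663, -268, 58], [633, -233, 90], [625, -232, 94], [601, -203, 120]]
152 [[704, -336, -1], [633, -234, 84], [625, -234, 88], [623, -242, 85]]
154 [[697, -326, 1], [633, -234, 79], [625, -234, 83], [622, -243, 79]]
156 [[693, -321, -1], [633, -235, 73], [627, -238, 74], [624, -246, 71]]
158 [[687, -312, 1], [631, -233, 70], [626, -238, 69], [623, -247, 65]]
160 [[684, -309, -2], [629, -231, 66], [627, -240, 62], [624, -250, 58]]
162 [[678, -299, 0], [631, -235, 58], [627, -242, 55], [625, -252, 51]]
164 [[640, -238, 45], [630, -234, 53], [628, -245, 48], [625, -254, 44]]
166 [[637, -234, 44], [630, -236, 46], [627, -244, 43], [625, -255, 38]]
168 [[637, -236, 37], [632, -240, 37], [626, -244, 38], [647, -294, -1]]
170 [[636, -235, 32], [631, -240, 32], [628, -248, 29], [637, -278, 7]]
172 [[637, -237, 25], [629, -238, 28], [639, -268, 6], [639, -283, -2]]
174 [[647, -255, 3], [642, -262, 2], [638, -269, 0], [633, -275, -1]]
```

```bash
python3 - <<'E'
from h import *
i=camera_info("wrist");s=sense();R=s["tcp_rot"];t=s["tcp_pos"]
print(t.round(1),s["joint_pos"].round(2))
for nm in("w7","w4"):
  f=np.load(f"pics/{nm}.npz");d=f["d"];T=f["T"]
  v,u=np.mgrid[270:345,150:480];uv=np.c_[u.ravel(),v.ravel()].astype(float)
  n=cv2.undistortPoints(uv.reshape(-1,1,2),i["mtx"],i["D"]).reshape(-1,2)
  C=(np.c_[n,np.ones(len(n))]*d[v.ravel(),u.ravel()][:,None])
  # to tool frame using fixed camera-tool transform from current pose
  Tc=camera_info("wrist")["T"];W=C@Tc[:3,:3].T+Tc[:3,3];L=(W-t)@R
  k=(L[:,2]<60)&(L[:,2]>-40)&(abs(L[:,0])<14)&(abs(L[:,1])<60)
  print(nm,k.sum(),np.percentile(L[k],[0,2,50,98,99.5,100],axis=0).round(1).tolist())
E
```

```text
[ 650.1 -252.2   21.6] [ -2.07  45.02  30.24  91.37 -27.11  50.75  18.35]
w7 6705 [[-14.0, -60.0, -40.0], [-13.3, -57.1, -38.3], [-0.8, -0.3, 21.5], [12.7, 57.2, 23.2], [12.9, 59.4, 23.6], [13.5, 60.0, 24.3]]
w4 3347 [[-9.8, -53.6, -40.0], [-8.4, -51.5, -39.3], [9.3, -42.9, -24.4], [12.6, 52.5, -4.1], [12.8, 53.2, -3.1], [13.1, 54.8, -2.1]]
```

Scene and wrist depth agree that the fingertips end roughly level with the TCP rather than 22 mm ahead of it. That explains the miss. I lower in small steps and stop on force.

```bash
python3 -m jog '[{"hand":0.65,"offset":[0,0,2],"twist":0},{"hand":0.65,"offset":[0,0,4],"twist":0},{"hand":0.65,"offset":[0,0,6],"twist":0},{"hand":0.65,"offset":[0,0,8],"twist":0},{"hand":0.65,"offset":[0,0,8],"twist":0}]' 15
python3 - <<'E'
from h import *
p,d,T=snap("wrist","w8");s=sense();t=s["tcp_pos"];R=s["tcp_rot"];print(t.round(1),s["force"].round(1))
i=camera_info("wrist");v,u=np.mgrid[270:345,220:420];uv=np.c_[u.ravel(),v.ravel()].astype(float)
n=cv2.undistortPoints(uv.reshape(-1,1,2),i["mtx"],i["D"]).reshape(-1,2)
C=(np.c_[n,np.ones(len(n))]*d[v.ravel(),u.ravel()][:,None]);L=((C@T[:3,:3].T+T[:3,3])-t)@R
L=L.reshape(75,200,3)
for r in(4,8,12,16,20,30):print(270+r,[L[r,c].round(0).astype(int).tolist() for c in(45,50,55,60,65,70,100)])
E
```

```text
time: 11.4
tcp_pos: [649.9, -252.1, 13.1]
tcp_rot: [[0.339, 0.941, 0.003], [0.941, -0.339, -0.005], [-0.004, 0.005, -1.0]]
force: [0.0, 0.4, 0.1]
width: 30.6
[ 650.  -252.2   13.3] [-0.1 -0.5 -0.5]
274 [[5, -32, 14], [5, -29, 14], [13, -23, -5], [12, -21, -4], [13, -18, -5], [5, -17, 13], [9, 0, 4]]
278 [[2, -32, 14], [3, -29, 12], [12, -23, -9], [13, -20, -10], [12, -18, -9], [11, -16, -6], [7, 0, 4]]
282 [[0, -32, 13], [0, -29, 13], [12, -22, -14], [12, -20, -13], [13, -17, -14], [11, -15, -11], [4, 0, 4]]
286 [[-3, -32, 14], [12, -24, -18], [13, -21, -19], [13, -19, -19], [13, -17, -20], [10, -15, -13], [2, 0, 4]]
290 [[-5, -32, 13], [12, -23, -22], [12, -21, -22], [13, -18, -24], [12, -16, -21], [8, -15, -13], [-1, 0, 5]]
300 [[12, -24, -33], [13, -22, -33], [12, -20, -32], [12, -17, -33], [11, -16, -31], [3, -15, -15], [-7, 0, 5]]
```

```bash
python3 -m jog '[{"hand":0.65,"offset":[0,0,2],"twist":0},{"hand":0.65,"offset":[0,0,4],"twist":0},{"hand":0.65,"offset":[0,0,6],"twist":0},{"hand":0.65,"offset":[0,0,8],"twist":0},{"hand":0.65,"offset":[0,0,8],"twist":0}]' 15
python3 -m jog '[{"hand":0.65,"offset":[0,0,1],"twist":0},{"hand":0.65,"offset":[0,0,2],"twist":0},{"hand":0.65,"offset":[0,0,3],"twist":0},{"hand":0.65,"offset":[0,0,3],"twist":0}]' 15
```

```text
time: 11.95
tcp_pos: [649.8, -252.1, 4.9]
tcp_rot: [[0.339, 0.941, 0.003], [0.941, -0.339, -0.005], [-0.004, 0.004, -1.0]]
force: [0.9, 0.1, 0.3]
width: 31.3
time: 12.35
tcp_pos: [649.7, -252.1, 1.7]
tcp_rot: [[0.339, 0.941, 0.003], [0.941, -0.339, -0.005], [-0.004, 0.004, -1.0]]
force: [0.2, 1.0, 0.7]
width: 30.7
```

```bash
python3 -m jog '[{"hand":0.65,"offset":[0,0,0.7],"twist":0},{"hand":0.75,"offset":[0,0,0.7],"twist":0},{"hand":0.85,"offset":[0,0,0.7],"twist":0},{"hand":0.95,"offset":[0,0,0.7],"twist":0},{"hand":1,"offset":[0,0,0.7],"twist":0},{"hand":1,"offset":[0,0,0.7],"twist":0},{"hand":1,"offset":[0,0,0.7],"twist":0},{"hand":1,"offset":[0,0,0.7],"twist":0}]' 15
```

```text
time: 13.15
tcp_pos: [649.7, -252.2, 1.1]
tcp_rot: [[0.339, 0.941, 0.003], [0.941, -0.339, -0.005], [-0.004, 0.004, -1.0]]
force: [-0.4, -0.3, 0.5]
width: 8.8
```

The pen is gripped at 8.8 mm. I lift it and carry it toward board_two's bar.

```bash
python3 -m jog '[{"hand":1,"offset":[0,0,-20],"twist":0},{"hand":1,"offset":[0,0,-50],"twist":0},{"hand":1,"offset":[20,-15,-85],"twist":0},{"hand":1,"offset":[53,-39,-110],"twist":-0.03},{"hand":1,"offset":[90,-65,-110],"twist":-0.06},{"hand":1,"offset":[128,-92,-110],"twist":-0.1},{"hand":1,"offset":[166,-119,-110],"twist":-0.13},{"hand":1,"offset":[204,-146,-110],"twist":-0.17},{"hand":1,"offset":[242,-174,-110],"twist":-0.2},{"hand":1,"offset":[280,-201,-110],"twist":-0.23},{"hand":1,"offset":[318,-228,-110],"twist":-0.27},{"hand":1,"offset":[340,-244,-110],"twist":-0.3}]' 15
python3 -c "
from station import *
s=sense();R=s['tcp_rot'];t=s['tcp_pos'];import numpy as np
print(t,s['width'],np.degrees(np.arctan2(R[1,1],R[0,1])),R.T@(np.array([498,282,80])-t))"
```

```text
time: 14.35
tcp_pos: [533.5, 155.2, 108.7]
tcp_rot: [[0.04, 0.999, 0.002], [0.999, -0.04, -0.003], [-0.003, 0.003, -1.0]]
force: [-0.4, 0.2, 0.1]
width: 9.2
[533.54966251 155.22807113 108.7343596 ] 9.180485828315742 -2.2971822744702766 [125.34130025 -40.67583079  28.2063666 ]
```

```bash
python3 -m jog '[{"hand":1,"offset":[35,-12,0],"twist":-0.01},{"hand":1,"offset":[70,-23,0],"twist":-0.02},{"hand":1,"offset":[100,-33,0],"twist":-0.026},{"hand":1,"offset":[118,-39,10],"twist":-0.026},{"hand":1,"offset":[125,-41,25],"twist":-0.026},{"hand":1,"offset":[125,-41,28],"twist":-0.026},{"hand":1,"offset":[125,-41,28],"twist":-0.026},{"hand":1,"offset":[125,-41,28],"twist":-0.026}]' 15
python3 - <<'E'
from h import *
p,d,T=snap("wrist","w9");s=sense();R=s['tcp_rot'];print(s["tcp_pos"].round(1),s["width"],np.degrees(np.arctan2(R[1,1],R[0,1])))
E
```

```text
time: 15.15
tcp_pos: [498.5, 279.5, 80.1]
tcp_rot: [[0.017, 1.0, 0.002], [1.0, -0.017, -0.005], [-0.005, 0.003, -1.0]]
force: [0.6, 0.2, 0.3]
width: 8.5
[498.5 279.9  80.4] 9.183652384566921 -0.9582080128732923
```

View pics/w9.png

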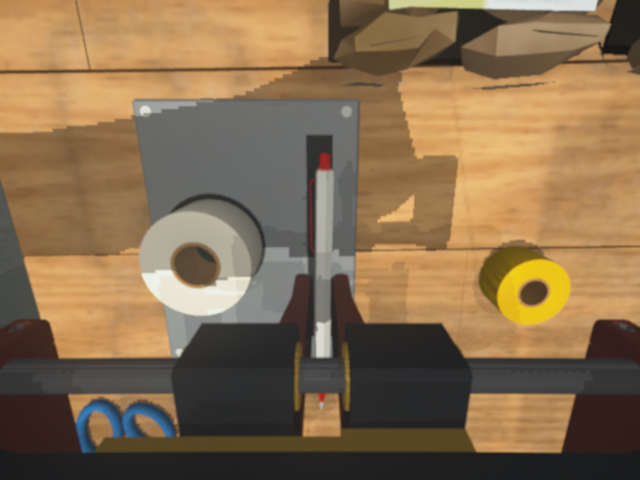

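The held pen runs from (325,153) to (321,408), with the bar under it at (319,200). I measure the pen's place in the tool.

```bash
python3 - <<'E'
from h import *
f=np.load("pics/w9.npz");T=f["T"]
a,b=ray("wrist",[[325,153],[321.5,408]],84,T)[:,:2];print(a,b,(a+b)/2,np.hypot(*(a-b)),np.degrees(np.arctan2(*(a-b)[::-1])))
print(ray("wrist",[[307,136],[332,136],[306,190]],6,T).round(1).tolist())
E
```

```text
[502.09225374 351.61472635] [497.9887159  207.38220098] [500.04048482 279.49846367] 144.29088812815124 88.37032603102745
[[491.1, 359.0, 6.0], [507.9, 358.7, 6.0], [489.3, 322.6, 6.0]]
```

```bash
python3 -m jog '[{"hand":1,"offset":[2,-1,30],"twist":-0.01},{"hand":1,"offset":[2,-1,50],"twist":-0.01},{"hand":1,"offset":[2,-1,64],"twist":-0.01},{"hand":1,"offset":[2,-1,70],"twist":-0.01},{"hand":1,"offset":[2,-1,73],"twist":-0.01},{"hand":1,"offset":[2,-1,73],"twist":-0.01},{"hand":1,"offset":[2,-1,73],"twist":-0.01}]' 15
python3 -c "
from station import *
s=sense();R=s['tcp_rot'];print(s['tcp_pos'],s['force'],R[:,1])"
```

```text
time: 15.9
tcp_pos: [498.3, 281.9, 8.1]
tcp_rot: [[0.007, 1.0, 0.004], [1.0, -0.007, -0.003], [-0.003, 0.004, -1.0]]
force: [0.0, -0.3, -0.9]
width: 9.1
[498.32991891 281.86892368   8.13061759] [ 0.03423626 -0.33421233 -0.87430769] [ 0.99996893 -0.00690543  0.00380153]
```

Down a final 1 mm, open slightly (the roll is close by) and rise.

```bash
python3 -m jog '[{"hand":1,"offset":[0,-0.3,0.5],"twist":0},{"hand":1,"offset":[0,-0.3,1],"twist":0},{"hand":1,"offset":[0,-0.3,1],"twist":0},{"hand":0.85,"offset":[0,-0.3,1],"twist":0},{"hand":0.7,"offset":[0,-0.3,1],"twist":0},{"hand":0.65,"offset":[0,-0.3,0],"twist":0},{"hand":0.65,"offset":[0,0,-15],"twist":0},{"hand":0.65,"offset":[0,0,-50],"twist":0},{"hand":0.65,"offset":[0,0,-90],"twist":0},{"hand":0.5,"offset":[0,0,-125],"twist":0},{"hand":0.3,"offset":[0,0,-140],"twist":0}]' 15
python3 - <<'E'
from h import *
p,d,T=snap("wrist","w10");s=sense();print(s["tcp_pos"].round(1),s["width"])
H,S,V=cv2.split(cv2.cvtColor(p,cv2.COLOR_RGB2HSV))
for c in comps((V>130)&(S<60),150): print(c.reshape(-1,2).mean(0).round(),rect("wrist",c,13,T))
for c in comps((H>20)&(H<33)&(S>150),1000): print("yel",c.reshape(-1,2).mean(0).round(),rect("wrist",c,30,T))
E
```

```text
time: 17.0
tcp_pos: [499.4, 282.8, 152.7]
tcp_rot: [[0.008, 1.0, 0.008], [1.0, -0.008, 0.0], [0.0, 0.008, -1.0]]
force: [-0.3, 0.3, -0.1]
width: 43.5
[499.9 283.2 153.8] 47.397445048819414
[309. 414.] [490.1  66.7  58.8  42.9  89.6 494.1  67.3]
[279. 261.] [447.6 250.7 151.2 124.1  -0.8 441.1 248. ]
[320. 219.] [499.7 285.9 121.5   8.6  89.2 499.6 284.1]
[195. 116.] [ 3.975e+02  3.776e+02  3.380e+01  9.500e+00 -3.000e-01  3.930e+02
  3.788e+02]
[475.  27.] [624.1 441.6  66.1  40.1  -0.7 623.6 442.2]
yel [477. 257.] [640.1 255.4  62.6  48.9 -28.7 641.1 255.9]
```

View pics/w10.png

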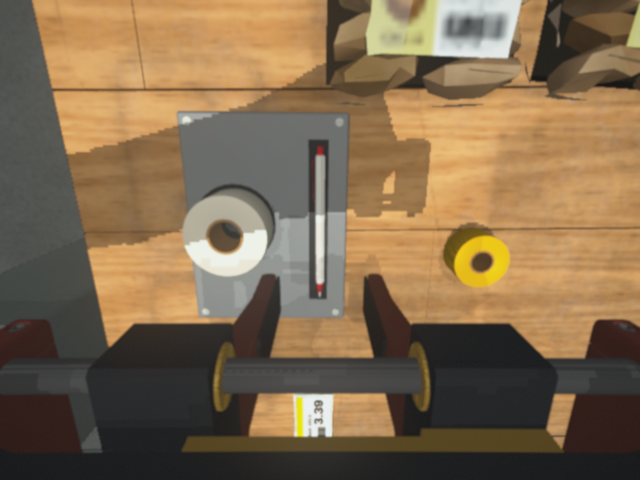

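The pen lies on its bar at (320,219), aligned at 89.2°, with the roll in its disc. The small roll is at (480,258). I go to it.

```bash
python3 -m jog '[{"hand":0.2,"offset":[-8,37,0],"twist":0},{"hand":0,"offset":[-16,77,0],"twist":0},{"hand":0,"offset":[-24,114,0],"twist":0},{"hand":0,"offset":[-30,137,15],"twist":0},{"hand":0,"offset":[-31,147,40],"twist":0},{"hand":0,"offset":[-31,147,60],"twist":0},{"hand":0,"offset":[-31,147,70],"twist":0},{"hand":0,"offset":[-31,147,70],"twist":0},{"hand":0,"offset":[-31,147,70],"twist":0}]' 15
python3 - <<'E'
from h import *
p,d,T=snap("wrist","w11");s=sense();print(s["tcp_pos"].round(1),s["width"],s["tcp_rot"][:,1].round(3))
H,S,V=cv2.split(cv2.cvtColor(p,cv2.COLOR_RGB2HSV))
for c in comps((V>60)&(V<250)&(H>20)&(H<33)&(S>150),1000): print("yel",c.reshape(-1,2).mean(0).round(),rect("wrist",c,30,T))
E
```

```text
time: 17.95
tcp_pos: [647.4, 251.4, 85.9]
tcp_rot: [[0.007, 1.0, 0.01], [1.0, -0.007, 0.001], [0.002, 0.01, -1.0]]
force: [-0.4, 0.2, -1.0]
width: 87.9
[647.8 251.5  86.4] 87.9383569600668 [ 1.    -0.007  0.011]
yel [525. 442.] [ 8.159e+02  8.850e+01  1.582e+02  2.180e+01 -4.000e-01  8.454e+02
  8.730e+01]
yel [317. 251.] [644.9 253.4  51.8  49.1 -46.  645.8 254. ]
```

View pics/w11.png

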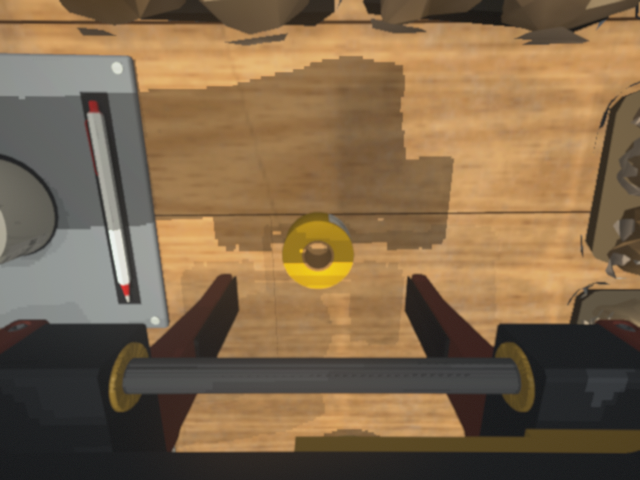

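```bash
python3 -c "
from h import *
T=np.load('pics/w11.npz')['T'];print(ray('wrist',[[318,254],[318,289]],30,T))"
python3 -m jog '[{"hand":0,"offset":[0,-1,25],"twist":0},{"hand":0,"offset":[0,-1,50],"twist":0},{"hand":0,"offset":[0,-1,68],"twist":0},{"hand":0,"offset":[0,-1,79],"twist":0},{"hand":0,"offset":[0,-1,79],"twist":0},{"hand":0.3,"offset":[0,-1,79],"twist":0},{"hand":0.6,"offset":[0,-1,79],"twist":0},{"hand":0.7,"offset":[0,-1,79],"twist":0},{"hand":0.7,"offset":[0,-1,79],"twist":0},{"hand":0.7,"offset":[0,-1,79],"twist":0},{"hand":0.7,"offset":[0,-1,79],"twist":0}]' 20
```

```text
[[646.39464719 253.29637635  30.        ]
 [646.11722693 226.97107517  30.        ]]
time: 19.1
tcp_pos: [647.6, 251.8, 7.8]
tcp_rot: [[0.007, 1.0, 0.011], [1.0, -0.007, 0.002], [0.002, 0.011, -1.0]]
force: [-1.2, -0.2, 3.1]
width: 49.4
```

```bash
python3 -m jog '[{"hand":0.7,"offset":[0,0,-20],"twist":0},{"hand":0.7,"offset":[0,0,-50],"twist":0},{"hand":0.7,"offset":[-20,-11,-80],"twist":0},{"hand":0.7,"offset":[-55,-31,-95],"twist":0},{"hand":0.7,"offset":[-95,-53,-95],"twist":0},{"hand":0.7,"offset":[-137,-77,-95],"twist":0},{"hand":0.7,"offset":[-179,-101,-95],"twist":0},{"hand":0.7,"offset":[-221,-124,-95],"twist":0},{"hand":0.7,"offset":[-263,-148,-95],"twist":0},{"hand":0.7,"offset":[-305,-171,-95],"twist":0},{"hand":0.7,"offset":[-345,-194,-95],"twist":0},{"hand":0.7,"offset":[-370,-208,-95],"twist":0}]' 20
python3 -m jog '[{"hand":0.7,"offset":[-15,-9,0],"twist":0},{"hand":0.7,"offset":[-15,-9,0],"twist":0},{"hand":0.7,"offset":[-15,-9,0],"twist":0}]' 20
python3 - <<'E'
from h import *
p,d,T=snap("wrist","w12");s=sense();print(s["tcp_pos"].round(1),s["width"],s["tcp_rot"][:,1].round(3))
H,S,V=cv2.split(cv2.cvtColor(p,cv2.COLOR_RGB2HSV))
for c in comps((V<75)&(S<90),400): print("dark",c.reshape(-1,2).mean(0).round(),rect("wrist",c,6,T))
E
```

```text
time: 20.3
tcp_pos: [433.9, -119.6, 99.9]
tcp_rot: [[0.01, 1.0, 0.011], [1.0, -0.01, 0.002], [0.002, 0.011, -1.0]]
force: [0.2, 0.1, -1.3]
width: 49.3
time: 20.6
tcp_pos: [425.0, -134.4, 100.0]
tcp_rot: [[0.011, 1.0, 0.011], [1.0, -0.011, 0.002], [0.003, 0.011, -1.0]]
force: [1.4, 1.1, -1.1]
width: 49.6
[ 425.3 -133.8   99.9] 49.58022479430442 [ 1.    -0.01   0.011]
dark [319. 400.] [ 423.9 -288.    48.9   21.7    4.3  422.7 -289. ]
dark [495. 383.] [ 597.  -272.5  243.2  120.1   -0.9  598.  -272.4]
dark [271. 404.] [ 429.2 -275.1  633.7  218.8   -1.4  353.7 -316.3]
dark [405. 274.] [ 493.3 -170.9   74.    23.2  -86.1  494.2 -163.3]
dark [414.  14.] [490.   22.1  31.2   6.9  -0.6 490.2  22.1]
dark [ 60. 133.] [237.9 -59.2 189.1  81.8  74.2 236.7 -36.7]
```

View pics/w12.png

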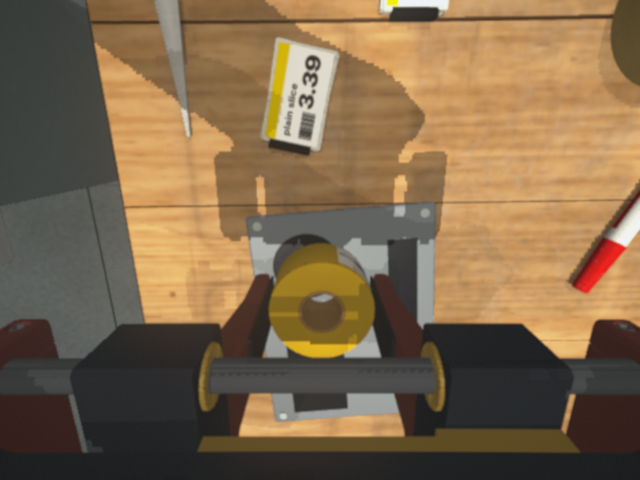

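The roll is held at (322,308). Board_three's disc arc is at (308,236), its bar top at (403,240), and its far corners at (248,217) and (435,204).

```bash
python3 - <<'E'
from h import *
from scipy.optimize import least_squares
f=np.load("pics/w12.npz");p,T=f["p"],f["T"]
V=cv2.cvtColor(p,cv2.COLOR_RGB2HSV)[...,2].astype(int)
P=[]
for u in range(280,334,2):
    g=np.diff(V[225:262,u]);k=g.argmin();P.append([u,225+k+.5])
w=ray("wrist",P,6,T)[:,:2]
r=least_squares(lambda q:np.hypot(*(w-q).T)-28,[414,-156],loss="soft_l1");print(r.x,np.abs(r.fun).round(1))
cs=ray("wrist",[[247.5,217],[436,203],[279,420]],6,T)[:,:2];print(cs.round(1).tolist())
a=np.degrees(np.arctan2(*(cs[1]-cs[0])[::-1]));print(a,np.hypot(*(cs[1]-cs[0])))
th=np.radians(4);R=np.array([[np.cos(th),-np.sin(th)],[np.sin(th),np.cos(th)]])
c=(cs[0]+cs[1])/2-R@[0,100];print("centre",c,[ (c+R@q).round(1).tolist() for q in([-30,55],[-30,-50],[48,0])])
k=np.where(V[250,380:430]<75)[0];print(ray("wrist",[[380+k.min()-.5,250],[380+k.max()+.5,250]],6,T)[:,:2].round(1))
E
```

```text
[ 414.77612316 -156.44315813] [0.5 0.5 0.  0.3 0.1 0.  0.1 0.2 0.3 0.  0.3 0.2 0.1 0.  0.  0.1 0.5 0.2
 0.2 0.1 0.4 0.5 0.3 0.3 0.  0.3 0.8]
[[369.4, -114.4], [516.0, -105.4], [384.8, -310.5]]
3.5162065080067975 146.84553893617252
centre [ 449.69398668 -209.6421239 ] [[415.9, -156.9], [423.3, -261.6], [497.6, -206.3]]
[[ 480.9 -143.2]
 [ 502.7 -143.6]]
```

```bash
python3 - <<'E'
from h import *
T=np.load("pics/w12.npz")["T"]
w=ray("wrist",[[322,357],[268.5,310],[375.5,310]],122,T);print(w.round(1).tolist(), w[0,1]+25)
R=sense()["tcp_rot"];print(R.T@(np.array([414.8,-156.5,15])-sense()["tcp_pos"]))
E
```

```text
[[425.5, -158.8, 122.0], [400.7, -132.7, 122.0], [450.9, -133.6, 122.0]] -133.77947026619654
[-22.99046251 -11.24440509  84.72794772]
```

Roll centre equals TCP (425.5, −133.8). I place it in two stages.

```bash
python3 -m jog '[{"hand":0.7,"offset":[-12,-6,5],"twist":0},{"hand":0.7,"offset":[-23,-11,20],"twist":0},{"hand":0.7,"offset":[-23,-11,45],"twist":0},{"hand":0.7,"offset":[-23,-11,65],"twist":0},{"hand":0.7,"offset":[-23,-11.2,77],"twist":0},{"hand":0.7,"offset":[-23,-11.2,81],"twist":0},{"hand":0.7,"offset":[-23,-11.2,81],"twist":0},{"hand":0.7,"offset":[-23,-11.2,81],"twist":0}]' 20
```

```text
time: 21.45
tcp_pos: [415.4, -156.5, 19.3]
tcp_rot: [[0.009, 1.0, 0.012], [1.0, -0.009, 0.002], [0.002, 0.012, -1.0]]
force: [0.0, -0.8, -0.3]
width: 49.7
```

```bash
python3 -m jog '[{"hand":0.7,"offset":[0,-0.6,3],"twist":0},{"hand":0.7,"offset":[0,-0.6,5],"twist":0},{"hand":0.7,"offset":[0,-0.6,5.5],"twist":0},{"hand":0.7,"offset":[0,-0.6,5.5],"twist":0},{"hand":0.3,"offset":[0,-0.6,5],"twist":0},{"hand":0.1,"offset":[0,-0.6,5],"twist":0},{"hand":0.1,"offset":[0,-0.6,-5],"twist":0},{"hand":0,"offset":[0,0,-35],"twist":0},{"hand":0,"offset":[0,0,-75],"twist":0},{"hand":0,"offset":[0,0,-115],"twist":0},{"hand":0,"offset":[0,0,-140],"twist":0},{"hand":0,"offset":[0,0,-140],"twist":0}]' 20
python3 - <<'E'
from h import *
p,d,T=snap("wrist","w13");s=sense();print(s["tcp_pos"].round(1),s["width"],s["tcp_rot"][:,1].round(3))
H,S,V=cv2.split(cv2.cvtColor(p,cv2.COLOR_RGB2HSV))
for c in comps((V<75)&(S<90),400): print("dark",c.reshape(-1,2).mean(0).round(),rect("wrist",c,6,T))
for c in comps((V>60)&(H>20)&(H<33)&(S>150),1000): print("yel",c.reshape(-1,2).mean(0).round(),rect("wrist",c,36,T))
E
```

```text
time: 22.65
tcp_pos: [415.6, -157.5, 162.8]
tcp_rot: [[0.01, 1.0, 0.019], [1.0, -0.01, 0.002], [0.003, 0.019, -1.0]]
force: [0.6, 0.3, -1.3]
width: 88.3
[ 414.7 -156.9  161. ] 87.89559841899727 [ 1.    -0.009  0.016]
dark [325. 315.] [ 421.8 -261.2   74.8   47.4  -86.4  421.9 -261.3]
dark [290. 344.] [ 433.2 -233.3  787.7  510.    -2.4  392.5 -342.2]
yel [502. 442.] [ 606.6 -399.7  148.7   29.    -1.2  611.1 -403. ]
yel [317. 225.] [ 414.6 -154.9   51.2   48.   -45.8  415.1 -154.4]
```

View pics/w13.png

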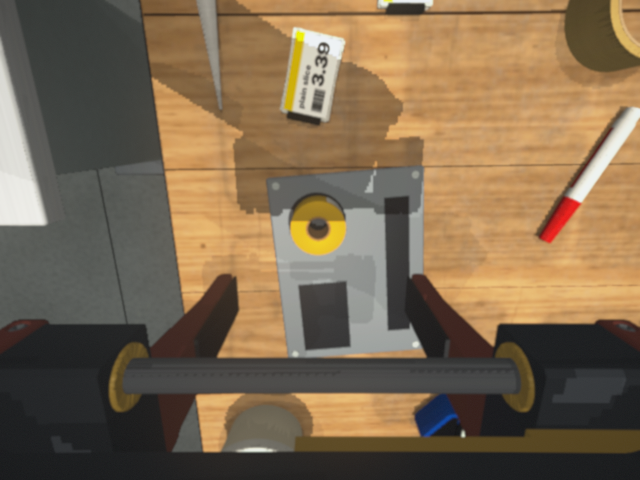

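The small roll stands in its disc at (318,226). The rectangle is at (325,315), measuring (421.8, −261.2). Next I go over the chosen left clip.

```bash
python3 -m jog '[{"hand":0,"offset":[35,12,0],"twist":0},{"hand":0,"offset":[75,26,0],"twist":0},{"hand":0,"offset":[115,40,0],"twist":0},{"hand":0,"offset":[155,53,0],"twist":0},{"hand":0,"offset":[190,66,0],"twist":0},{"hand":0.2,"offset":[205,72,10],"twist":0},{"hand":0.2,"offset":[210,73,20],"twist":0},{"hand":0.2,"offset":[210,73,20],"twist":0},{"hand":0.2,"offset":[210,73,20],"twist":0}]' 20
python3 - <<'E'
from h import *
p,d,T=snap("wrist","w14");s=sense();print(s["tcp_pos"].round(1),s["width"],s["tcp_rot"].round(3).tolist())
H,S,V=cv2.split(cv2.cvtColor(p,cv2.COLOR_RGB2HSV))
for c in comps((V>100)&(S<50),400): print("white",c.reshape(-1,2).mean(0).round(),rect("wrist",c,10,T))
for c in comps((V>60)&(H>20)&(H<33)&(S>150),100): print("yel",c.reshape(-1,2).mean(0).round(),rect("wrist",c,10,T))
cv2.imwrite("pics/c14.png",cv2.resize(p[120:320,220:420],None,fx=3,fy=3,interpolation=cv2.INTER_CUBIC)[...,::-1])
E
```

```text
time: 23.6
tcp_pos: [488.9, 50.4, 142.0]
tcp_rot: [[0.011, 1.0, 0.014], [1.0, -0.011, 0.001], [0.002, 0.014, -1.0]]
force: [0.1, -1.2, 0.4]
width: 70.6
[489.3  50.5 142.6] 70.35684088797963 [[0.012, 1.0, 0.015], [1.0, -0.012, 0.002], [0.002, 0.015, -1.0]]
white [223. 421.] [ 382.9 -165.1   78.3   23.1   80.5  382.  -160.1]
white [342. 414.] [ 511.8 -158.4   58.2   14.5  -86.   511.8 -158.4]
white [294. 414.] [ 458.7 -157.1   60.    46.2  -87.4  460.5 -157.7]
white [257. 305.] [427.5 -28.9  68.2  17.4  81.6 428.6 -26.9]
white [146. 260.] [333.1  17.5 120.1  18.4 -82.8 330.1  26.6]
white [319. 213.] [490.   57.9  66.5  42.9  89.2 495.   58.2]
white [272.  31.] [ 4.497e+02  2.056e+02  1.461e+02  4.540e+01 -3.000e-01  4.470e+02
  2.056e+02]
yel [552. 442.] [ 748.  -198.7  172.    29.6   -1.8  742.8 -198.8]
yel [247. 426.] [ 409.  -168.1   76.5   52.7   88.1  406.1 -167.3]
yel [483. 398.] [ 662.6 -139.1   28.8   26.6   51.4  662.7 -140.9]
yel [303. 220.] [474.7  56.5  61.1   6.2  88.6 474.9  57.3]
```

View pics/c14.png

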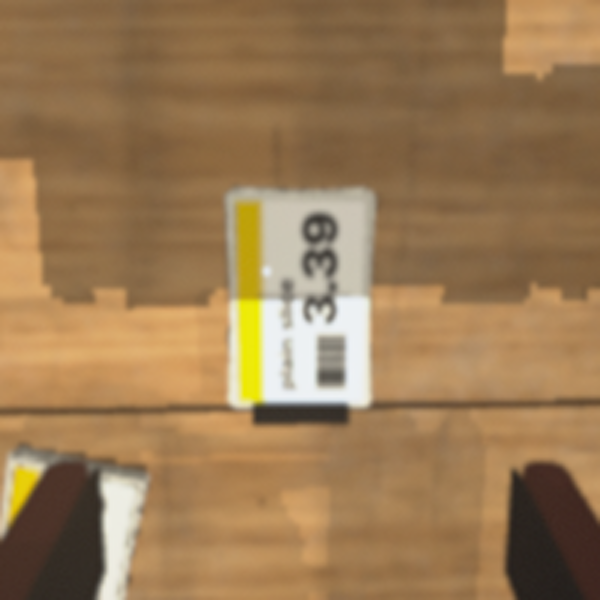

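View pics/w14.png

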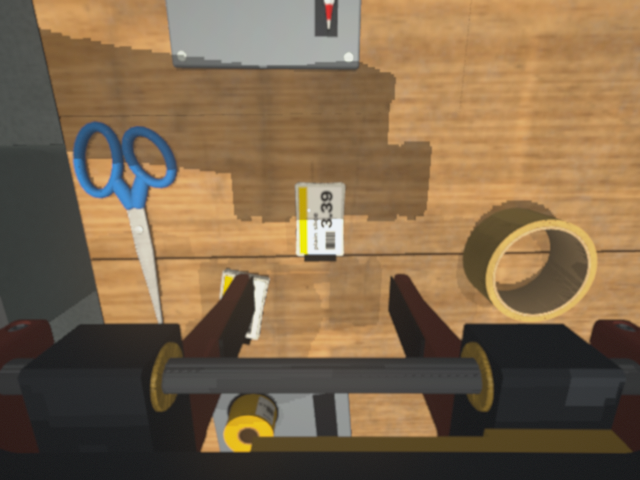

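The crop shows the clip right way up, with the wad at about (319,216) and the black clamp at (320,260). It measures (490, 57), 66×43 mm at 89.2°, which agrees with the given size. The other clip is at (245,303), so this is the one farthest left.

```bash
python3 -m jog '[{"hand":0.2,"offset":[6,1,30],"twist":0},{"hand":0.2,"offset":[6,1,65],"twist":0},{"hand":0.25,"offset":[6,1,95],"twist":0},{"hand":0.25,"offset":[6,1,115],"twist":0},{"hand":0.25,"offset":[6,1,122],"twist":0},{"hand":0.25,"offset":[6,1,122],"twist":0},{"hand":0.25,"offset":[6,1,122],"twist":0}]' 20
```

```text
time: 24.35
tcp_pos: [492.9, 56.2, 21.6]
tcp_rot: [[0.013, 1.0, 0.017], [1.0, -0.013, 0.002], [0.002, 0.017, -1.0]]
force: [0.0, 0.1, 0.2]
width: 65.8
```

```bash
python3 -m jog '[{"hand":0.25,"offset":[1,-3.2,7],"twist":0},{"hand":0.25,"offset":[1,-3.2,14],"twist":0},{"hand":0.25,"offset":[1,-3.2,19],"twist":0},{"hand":0.25,"offset":[1,-3.2,21],"twist":0},{"hand":0.25,"offset":[1,-3.2,21],"twist":0}]' 20
python3 -m jog '[{"hand":0.4,"offset":[0,0,0],"twist":0},{"hand":0.5,"offset":[0,0,0],"twist":0},{"hand":0.6,"offset":[0,0,0],"twist":0},{"hand":0.7,"offset":[0,0,0],"twist":0},{"hand":0.8,"offset":[0,0,0],"twist":0},{"hand":0.8,"offset":[0,0,0],"twist":0}]' 20
```

```text
time: 24.85
tcp_pos: [489.9, 57.2, 0.2]
tcp_rot: [[0.013, 1.0, 0.016], [1.0, -0.013, 0.002], [0.002, 0.016, -1.0]]
force: [0.2, -0.9, -0.8]
width: 66.1
time: 25.45
tcp_pos: [490.0, 57.3, 0.3]
tcp_rot: [[0.013, 1.0, 0.016], [1.0, -0.013, 0.002], [0.002, 0.016, -1.0]]
force: [-0.0, 0.6, 0.5]
width: 39.6
```

```bash
python3 -m jog '[{"hand":0.8,"offset":[0,0,-15],"twist":0},{"hand":0.8,"offset":[0,0,-45],"twist":0},{"hand":0.8,"offset":[-10,-2,-80],"twist":0},{"hand":0.8,"offset":[-40,-8,-100],"twist":-0.01},{"hand":0.8,"offset":[-80,-16,-100],"twist":-0.02},{"hand":0.8,"offset":[-122,-24,-100],"twist":-0.03},{"hand":0.8,"offset":[-165,-33,-100],"twist":-0.04},{"hand":0.8,"offset":[-208,-42,-100],"twist":-0.05},{"hand":0.8,"offset":[-250,-51,-100],"twist":-0.06},{"hand":0.8,"offset":[-285,-58,-100],"twist":-0.07},{"hand":0.8,"offset":[-308,-63,-95],"twist":-0.08},{"hand":0.8,"offset":[-317,-64,-90],"twist":-0.08}]' 20
python3 -m jog '[{"hand":0.8,"offset":[0,0,0],"twist":0},{"hand":0.8,"offset":[0,0,0],"twist":0}]' 20
python3 - <<'E'
from h import *
p,d,T=snap("wrist","w15");s=sense();R=s["tcp_rot"];print(s["tcp_pos"].round(1),s["width"],R.round(3).tolist(),np.degrees(np.arctan2(R[1,1],R[0,1])))
E
```

```text
time: 26.65
tcp_pos: [419.5, -261.7, 88.6]
tcp_rot: [[-0.064, 0.998, 0.017], [0.998, 0.064, 0.001], [0.0, 0.017, -1.0]]
force: [0.5, 0.4, -0.9]
width: 39.6
time: 26.85
tcp_pos: [419.5, -260.7, 88.3]
tcp_rot: [[-0.064, 0.998, 0.016], [0.998, 0.064, 0.002], [0.001, 0.016, -1.0]]
force: [0.1, -0.1, -0.2]
width: 39.6
[ 419.8 -260.3   88.4] 39.46032298572226 [[-0.065, 0.998, 0.016], [0.998, 0.065, 0.002], [0.001, 0.016, -1.0]] 3.717329359278029
```

View pics/w15.png

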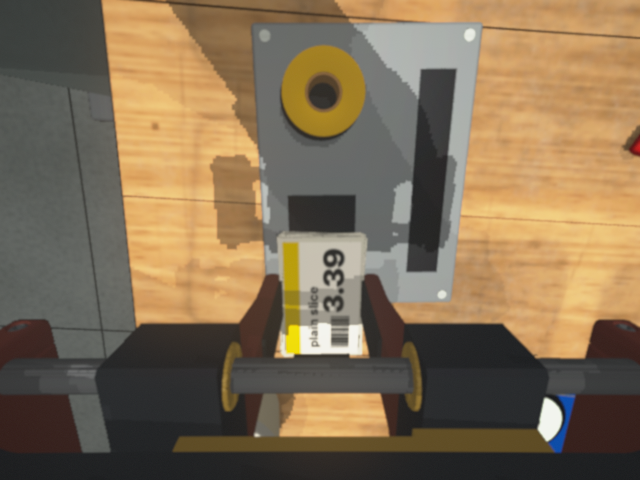

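```bash
python3 - <<'E'
from h import *
f=np.load("pics/w15.npz");p,T=f["p"],f["T"]
V=cv2.cvtColor(p,cv2.COLOR_RGB2HSV)[...,2]
for c in comps(V<75,400): print("dark",c.reshape(-1,2).mean(0).round(),rect("wrist",c,6,T))
w=ray("wrist",[[289,195],[355,195.5]],6,T)[:,:2];a=np.radians(3.9)
print("rect top edge",w.round(1).tolist(),"centre",w.mean(0)-39*np.array([-np.sin(a),np.cos(a)]))
w=ray("wrist",[[280,235],[366,235]],98,T)[:,:2];print("clip far edge",w.round(1).tolist(),w.mean(0)-36*np.array([-np.sin(a),np.cos(a)]))
w=ray("wrist",[[283,92],[365,92],[324,137]],36,T);print("roll",w.round(1).tolist())
w=ray("wrist",[[289,355],[367,355]],98,T)[:,:2];print("clip near wad edge",w.round(1).tolist())
E
```

```text
dark [316. 392.] [ 436.  -390.2  606.1  211.2    2.6  436.9 -417.5]
dark [322. 213.] [ 420.1 -236.    49.5   27.4    3.4  420.4 -236. ]
dark [323.  95.] [ 415.7 -154.8   17.3   16.9   31.5  415.7 -154.8]
dark [430. 169.] [ 496.1 -205.7  142.9   23.9  -85.9  496.2 -206. ]
dark [53. 37.] [ 240.6 -132.2   69.4   42.     2.2  242.9 -132.7]
rect top edge [[395.5, -223.8], [443.8, -221.3]] centre [ 422.32737236 -261.45736694]
clip far edge [[398.3, -227.5], [439.2, -225.1]] [ 421.19706829 -262.25981835]
roll [[391.9, -157.9, 36.0], [440.3, -154.7, 36.0], [417.7, -181.7, 36.0]]
clip near wad edge [[405.0, -293.5], [446.4, -291.4]]
```

```bash
python3 -m jog '[{"hand":0.8,"offset":[0.8,0,25],"twist":-0.003},{"hand":0.8,"offset":[0.8,0,50],"twist":-0.003},{"hand":0.8,"offset":[0.8,0,67],"twist":-0.003},{"hand":0.8,"offset":[0.8,0,76],"twist":-0.003},{"hand":0.8,"offset":[0.8,0,79],"twist":-0.003},{"hand":0.8,"offset":[0.8,0,79],"twist":-0.003}]' 20
```

```text
time: 27.5
tcp_pos: [421.4, -258.9, 9.6]
tcp_rot: [[-0.069, 0.998, 0.016], [0.998, 0.069, 0.002], [0.001, 0.016, -1.0]]
force: [-0.0, 0.1, -1.0]
width: 39.6
```

```bash
python3 -m jog '[{"hand":0.8,"offset":[-0.4,-0.5,1.5],"twist":0},{"hand":0.8,"offset":[-0.4,-0.5,3],"twist":0},{"hand":0.8,"offset":[-0.4,-0.5,3.3],"twist":0},{"hand":0.6,"offset":[-0.4,-0.5,3.3],"twist":0},{"hand":0.4,"offset":[-0.4,-0.5,2.5],"twist":0},{"hand":0.3,"offset":[-0.4,-0.5,2.5],"twist":0},{"hand":0.3,"offset":[0,0,-15],"twist":0},{"hand":0.3,"offset":[0,0,-50],"twist":0},{"hand":0.3,"offset":[0,0,-90],"twist":0},{"hand":0.3,"offset":[0,0,-120],"twist":0},{"hand":0.3,"offset":[0,0,-130],"twist":0}]' 20
python3 - <<'E'
from h import *
p,d,T=snap("wrist","w16");s=sense();R=s["tcp_rot"];print(s["tcp_pos"].round(1),s["width"],R.round(3).tolist())
H,S,V=cv2.split(cv2.cvtColor(p,cv2.COLOR_RGB2HSV))
for c in comps(V<75,400): print("dark",c.reshape(-1,2).mean(0).round(),rect("wrist",c,6,T))
E
```

```text
time: 28.6
tcp_pos: [420.5, -260.1, 142.4]
tcp_rot: [[-0.068, 0.997, 0.02], [0.998, 0.068, 0.001], [-0.001, 0.02, -1.0]]
force: [0.7, 0.2, 0.6]
width: 61.8
[ 420.7 -259.9  142.4] 61.357122260122395 [[-0.068, 0.997, 0.021], [0.998, 0.068, 0.001], [-0.0, 0.021, -1.0]]
dark [262. 351.] [ 445.5 -357.7  740.3  415.8    1.8  446.3 -466.2]
dark [408. 165.] [ 496.1 -205.8  142.3   24.   -85.9  496.1 -205.6]
dark [79. 44.] [ 225.6 -125.    98.1   62.5    1.5  225.6 -124.2]
```

View pics/w16.png

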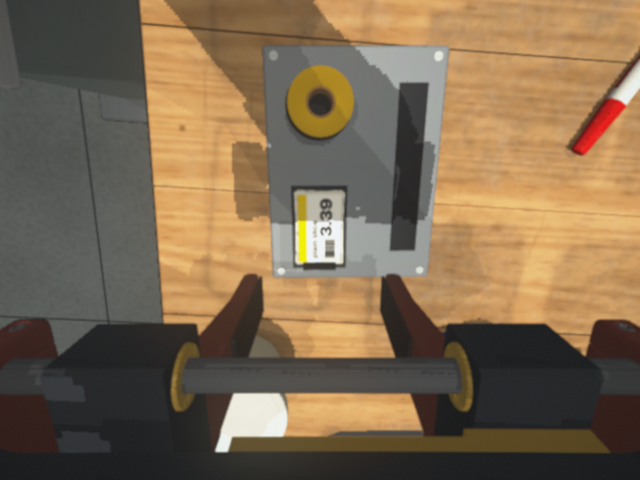

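The clip sits in its rectangle with an even dark margin at (320,228). The small roll is in its disc at (320,102) and the bar is free at (408,165). Now the marker.

```bash
python3 -m jog '[{"hand":0.3,"offset":[15,35,0],"twist":0.08},{"hand":0.3,"offset":[33,72,0],"twist":0.16},{"hand":0.3,"offset":[50,110,0],"twist":0.24},{"hand":0.3,"offset":[68,148,0],"twist":0.32},{"hand":0.3,"offset":[85,186,0],"twist":0.4},{"hand":0.3,"offset":[100,220,0],"twist":0.46},{"hand":0.3,"offset":[111,243,0],"twist":0.5},{"hand":0.3,"offset":[115,252,0],"twist":0.515},{"hand":0.3,"offset":[115,252,0],"twist":0.515},{"hand":0.3,"offset":[115,252,0],"twist":0.515}]' 15
python3 - <<'E'
from h import *
p,d,T=snap("wrist","w17");s=sense();R=s["tcp_rot"];print(s["tcp_pos"].round(1),s["width"],R.round(3).tolist(),np.degrees(np.arctan2(R[1,1],R[0,1])))
H,S,V=cv2.split(cv2.cvtColor(p,cv2.COLOR_RGB2HSV))
for c in comps((V>120)&(S<60),400): print("white",c.reshape(-1,2).mean(0).round(),rect("wrist",c,8,T))
for c in comps(((H<7)|(H>173))&(S>130)&(V>90),300): print("red",c.reshape(-1,2).mean(0).round(),rect("wrist",c,8,T))
E
```

```text
time: 29.65
tcp_pos: [662.6, -129.4, 146.7]
tcp_rot: [[0.432, 0.901, 0.019], [0.902, -0.432, 0.0], [0.008, 0.017, -1.0]]
force: [-0.1, -1.0, -0.2]
width: 61.2
[ 662.5 -129.7  147.2] 61.22440842006832 [[0.433, 0.901, 0.019], [0.901, -0.433, 0.0], [0.009, 0.017, -1.0]] -25.670450294754065
white [245. 418.] [ 490.9 -283.4   77.9   39.2    4.5  498.3 -288.6]
white [135. 313.] [ 446.3 -144.   147.3   71.3    4.   465.4 -125.6]
white [583. 276.] [ 871.3 -288.5  101.3   89.7  -80.3  871.2 -288.1]
white [ 32. 244.] [419.  -29.4  67.8  40.6  75.9 419.3 -29.1]
white [320. 188.] [678.9 -99.2  90.5  14.6  63.9 678.6 -99.8]
red [319. 260.] [ 648.8 -160.2   45.5   14.2   63.9  649.3 -159.4]
```

View pics/w17.png

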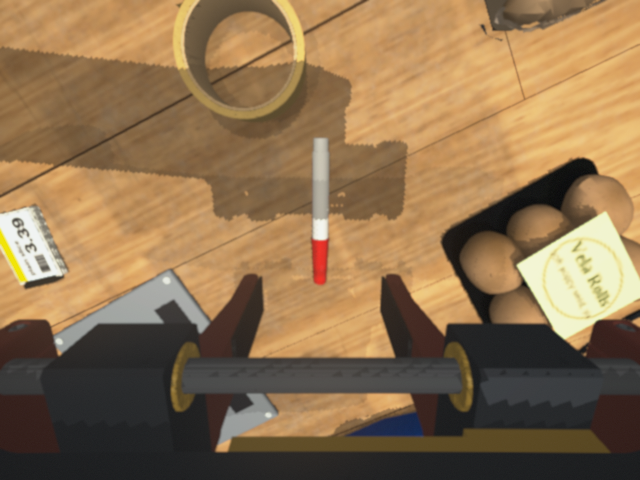

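The marker is at (320,210), white with its red cap at (319,262), and measures 136×15 mm at 63.9°. Its centre is about (668.8, −119.6). I check the egg carton's clearance.

```bash
python3 - <<'E'
from h import *
f=np.load("pics/w17.npz");d,T=f["d"],f["T"];i=camera_info("wrist")
v,u=np.mgrid[150:340,420:640];uv=np.c_[u.ravel(),v.ravel()].astype(float)
n=cv2.undistortPoints(uv.reshape(-1,1,2),i["mtx"],i["D"]).reshape(-1,2)
C=np.c_[n,np.ones(len(n))]*d[v.ravel(),u.ravel()][:,None];W=C@T[:3,:3].T+T[:3,3]
R=sense()["tcp_rot"];L=(W-[668.8,-119.6,0])@R
k=(L[:,2]<-12)&(W[:,2]<110)&(abs(L[:,0])<55)
for y in range(60,150,10):
    q=k&(L[:,1]>y)&(L[:,1]<y+10)
    if q.any(): print(y,q.sum(),W[q,2].max().round(),L[q,0].min().round(),L[q,0].max().round())
E
```

```text
120 244 40.0 -48.0 -21.0
130 830 51.0 -55.0 -12.0
140 745 53.0 -55.0 -10.0
```

```bash
python3 -m jog '[{"hand":0.35,"offset":[8,0,30],"twist":0},{"hand":0.4,"offset":[11,-1,65],"twist":0},{"hand":0.45,"offset":[11,-1,95],"twist":0},{"hand":0.45,"offset":[11,-1,112],"twist":0},{"hand":0.45,"offset":[11,-1,120],"twist":0},{"hand":0.45,"offset":[11,-1,120],"twist":0},{"hand":0.45,"offset":[11,-1,120],"twist":0}]' 15
```

```text
time: 30.4
tcp_pos: [669.4, -120.0, 28.7]
tcp_rot: [[0.434, 0.901, 0.021], [0.901, -0.434, 0.0], [0.009, 0.019, -1.0]]
force: [0.3, -1.0, -0.3]
width: 48.7
```

```bash
python3 -m jog '[{"hand":0.45,"offset":[0,-1,9],"twist":0},{"hand":0.45,"offset":[0,-1,18],"twist":0},{"hand":0.45,"offset":[0,-1,25],"twist":0},{"hand":0.45,"offset":[0,-1,26],"twist":0},{"hand":0.6,"offset":[0,-1,26],"twist":0},{"hand":0.7,"offset":[0,-1,26],"twist":0},{"hand":0.8,"offset":[0,-1,26],"twist":0},{"hand":0.9,"offset":[0,-1,26],"twist":0},{"hand":1,"offset":[0,-1,26],"twist":0},{"hand":1,"offset":[0,-1,26],"twist":0},{"hand":1,"offset":[0,-1,26],"twist":0}]' 15
python3 -c "
from station import *;import numpy as np
s=sense();R=s['tcp_rot'];t=s['tcp_pos'];print(t,s['width'],R.T@(np.array([496.1,-205.9,t[2]])-t))"
```

```text
time: 31.5
tcp_pos: [669.2, -119.6, 2.9]
tcp_rot: [[0.434, 0.901, 0.022], [0.901, -0.434, 0.0], [0.009, 0.019, -1.0]]
force: [-0.8, 0.5, 1.6]
width: 15.4
[ 669.21461591 -119.57682137    2.91983924] 15.38050914580765 [-152.8331388  -118.52574659   -3.7470642 ]
```

```bash
python3 -m jog '[{"hand":1,"offset":[0,0,-20],"twist":0},{"hand":1,"offset":[0,0,-55],"twist":0},{"hand":1,"offset":[-15,-12,-90],"twist":-0.06},{"hand":1,"offset":[-42,-33,-100],"twist":-0.13},{"hand":1,"offset":[-72,-56,-100],"twist":-0.22},{"hand":1,"offset":[-102,-79,-100],"twist":-0.32},{"hand":1,"offset":[-128,-99,-100],"twist":-0.42},{"hand":1,"offset":[-146,-113,-98],"twist":-0.5},{"hand":1,"offset":[-153,-119,-95],"twist":-0.527},{"hand":1,"offset":[-153,-119,-95],"twist":-0.527},{"hand":1,"offset":[-153,-119,-95],"twist":-0.527},{"hand":1,"offset":[-153,-119,-95],"twist":-0.527}]' 15
python3 - <<'E'
from h import *
p,d,T=snap("wrist","w18");s=sense();R=s["tcp_rot"];print(s["tcp_pos"].round(1),s["width"],R.round(3).tolist(),np.degrees(np.arctan2(R[1,1],R[0,1])))
E
```

```text
time: 32.7
tcp_pos: [494.6, -205.4, 94.3]
tcp_rot: [[-0.079, 0.997, 0.022], [0.997, 0.079, 0.0], [-0.002, 0.022, -1.0]]
force: [0.1, 0.1, -0.1]
width: 15.2
[ 494.5 -205.3   94.2] 15.23910587091966 [[-0.079, 0.997, 0.022], [0.997, 0.079, -0.0], [-0.002, 0.022, -1.0]] 4.536207042184819
```

View pics/w18.png

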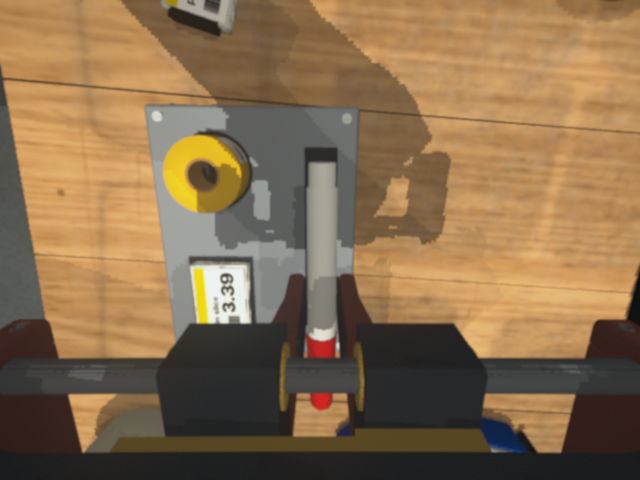

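```bash
python3 - <<'E'
from h import *
T=np.load("pics/w18.npz")["T"]
a=ray("wrist",[[321.5,161]],100,T)[0,:2];b=ray("wrist",[[320.5,409]],100,T)[0,:2]
print(a,b,(a+b)/2,np.hypot(*(a-b)),np.degrees(np.arctan2(*(a-b)[::-1])))
for v in(180,280): print(ray("wrist",[[307,v],[336,v]],100,T)[:,:2].round(1).tolist())
print(ray("wrist",[[306,148],[336.5,148]],6,T)[:,:2].round(1).tolist())
E
```

```text
[ 489.92437657 -136.97844997] [ 500.29215422 -276.16181752] [ 495.1082654  -206.57013374] 139.56898157205745 94.26009834763212
[[483.9, -146.1], [497.3, -145.1]]
[[487.2, -196.4], [501.9, -195.4]]
[[480.7, -135.1], [502.6, -133.4]]
```

```bash
python3 -m jog '[{"hand":1,"offset":[0.5,-0.5,25],"twist":0},{"hand":1,"offset":[0.5,-0.7,50],"twist":0},{"hand":1,"offset":[0.5,-0.8,67],"twist":0},{"hand":1,"offset":[0.5,-0.8,78],"twist":0},{"hand":1,"offset":[0.5,-0.8,82],"twist":0},{"hand":1,"offset":[0.5,-0.8,82],"twist":0}]' 15
```

```text
time: 33.35
tcp_pos: [495.6, -204.8, 12.0]
tcp_rot: [[-0.079, 0.997, 0.021], [0.997, 0.079, -0.0], [-0.002, 0.021, -1.0]]
force: [-0.0, -0.5, -0.4]
width: 14.8
```

```bash
python3 -m jog '[{"hand":1,"offset":[0,0,1.5],"twist":0},{"hand":1,"offset":[0,0,3],"twist":0},{"hand":1,"offset":[0,0,3.2],"twist":0},{"hand":0.9,"offset":[0,0,3.2],"twist":0},{"hand":0.75,"offset":[0,0,2.5],"twist":0},{"hand":0.65,"offset":[0,0,2.5],"twist":0},{"hand":0.65,"offset":[0,0,-15],"twist":0},{"hand":0.65,"offset":[0,0,-50],"twist":0},{"hand":0.65,"offset":[0,0,-90],"twist":0},{"hand":0.5,"offset":[0,0,-125],"twist":0},{"hand":0.3,"offset":[0,0,-150],"twist":0},{"hand":0.3,"offset":[0,0,-150],"twist":0}]' 15
python3 - <<'E'
from h import *
p,d,T=snap("wrist","w19");s=sense();print(s["tcp_pos"].round(1),s["width"])
H,S,V=cv2.split(cv2.cvtColor(p,cv2.COLOR_RGB2HSV))
for c in comps((V>110)&(S<60),200): print("white",c.reshape(-1,2).mean(0).round(),rect("wrist",c,15,T))
for c in comps(((H<7)|(H>173))&(S>130)&(V>60),200): print("red",c.reshape(-1,2).mean(0).round(),rect("wrist",c,15,T))
p,d,T=snap("top","t2")
E
```

```text
time: 34.55
tcp_pos: [494.2, -205.7, 165.4]
tcp_rot: [[-0.079, 0.997, 0.027], [0.997, 0.079, -0.001], [-0.003, 0.027, -1.0]]
force: [0.0, -0.7, 0.6]
width: 51.1
[ 493.3 -205.   163.4] 55.26153663655384
white [388. 407.] [ 592.1 -417.5   41.3   36.2  -83.1  591.4 -417.4]
white [271. 174.] [ 450.  -163.3   30.8    8.7  -82.7  449.8 -163.5]
white [319. 197.] [ 495.2 -182.9   90.7   15.3  -86.   495.  -184.3]
white [255. 233.] [ 449.6 -206.3  192.8  144.1  -85.9  440.1 -231.4]
white [236.  20.] [416.2 -44.4  41.   33.5  78.5 416.8 -46.2]
red [318. 265.] [ 499.7 -250.4   44.8   14.8  -86.   499.7 -249.5]
```

View pics/w19.png

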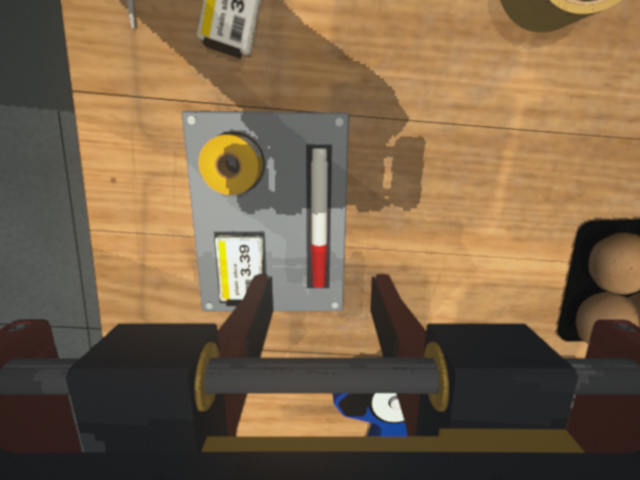

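View pics/t2.png

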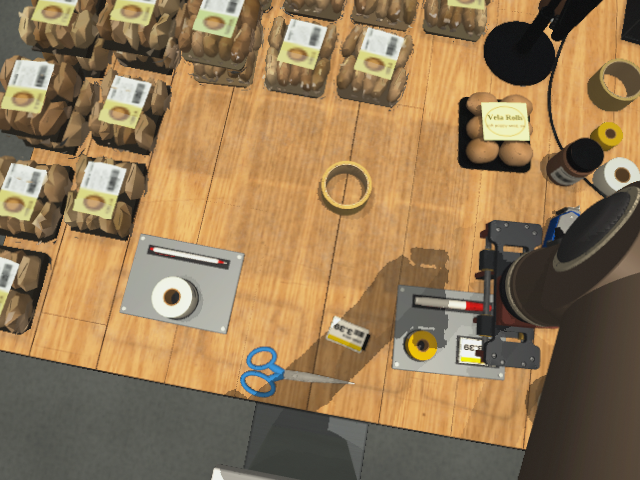

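The marker lies centred on its bar at (318,217), measured (496.7, −205.2) at 94°. The tape is still at top pixel (346,187). I move the arm aside for one last unobstructed look.

```bash
python3 -m jog '[{"hand":0.3,"offset":[35,5,-20],"twist":0},{"hand":0.3,"offset":[75,10,-40],"twist":0},{"hand":0.3,"offset":[115,15,-40],"twist":0},{"hand":0.3,"offset":[155,15,-40],"twist":0},{"hand":0.3,"offset":[185,15,-40],"twist":0},{"hand":0.3,"offset":[200,15,-40],"twist":0},{"hand":0.3,"offset":[200,15,-40],"twist":0},{"hand":0.3,"offset":[200,15,-40],"twist":0}]' 15
python3 - <<'E'
from h import *
s=sense();print(s["tcp_pos"].round(1))
p,d,T=snap("scene","s3");q,d2,T2=snap("top","t3")
cv2.imwrite("pics/f1.png",cv2.resize(q[220:390,100:520],None,fx=1.8,fy=1.8,interpolation=cv2.INTER_CUBIC)[...,::-1])
a=np.load("pics/top0.npz")["p"];r=(slice(150,220),slice(310,380))
print("tape shift",cv2.phaseCorrelate(*[cv2.cvtColor(x[r],cv2.COLOR_RGB2GRAY).astype(np.float64) for x in(a,np.load("pics/t2.npz")["p"])]))
E
```

```text
time: 35.45
tcp_pos: [490.2, -4.6, 201.1]
tcp_rot: [[-0.08, 0.997, 0.021], [0.997, 0.08, -0.001], [-0.002, 0.021, -1.0]]
force: [0.0, -0.4, -0.5]
width: 61.5
[490.2  -4.6 201.1]
tape shift ((0.0057476141849761575, 0.00842493193650995), 0.9989018449874927)
```

View pics/s3.png

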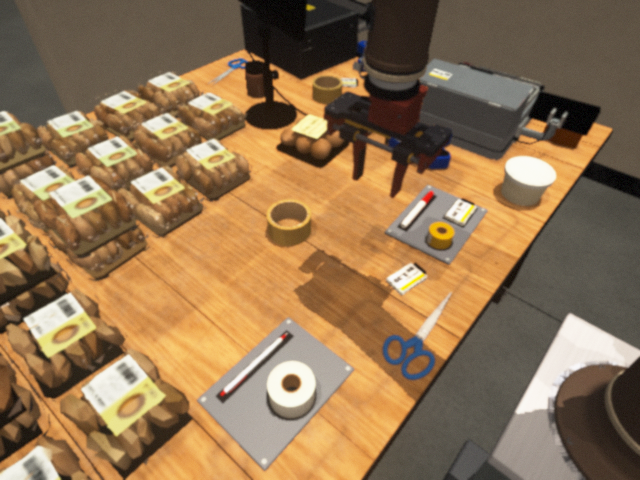

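View pics/f1.png

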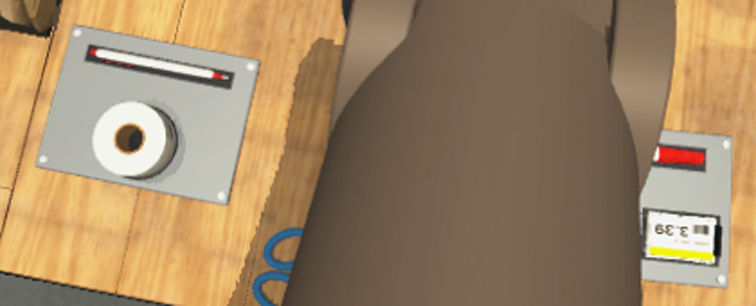

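The scene view shows all five things on their outlines: the large roll at (291,388), pen at (255,363), small roll at (440,235), clip at (461,210) and marker at (417,210). The tape is unmoved, with 0.01 px shift, and the gripper is clear. I hand in.

```bash
python3 -c "
from station import *
print(close_job())"
```

```text
the job is handed in; nothing more can be done
None
```

Both kits are made up and the job is handed in, at about 35.5 s of the 125 s allowed. I placed the large roll and ball pen on board_two, then the small roll, the leftmost tag clip and the marker on board_three.

| Item | Offset from outline centre | Angle |
|---|---|---|
| Large roll | under 1 mm | – |
| Ball pen | about 1.5 mm across its bar | within about 0.5° |
| Small roll | about 1.3 mm | – |
| Tag clip | even margin seen all round, not measured again after release | seen lined up |
| Marker | about 1 mm | within about 0.5° |

The packing tape shows no shift in the top view (0.01 px), and the gripper ended clear of everything.

- **Fingertip length:** the first grasp of the pen closed above it without touching it. Camera depth showed the fingertips ending about 3 mm behind the TCP, not 22 mm ahead as stated. I went lower for every grasp after that.
- **Last top view:** the arm hid most of board_three there, so the final check of that board rests on the wrist and scene pictures. They agreed.

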